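# Set up a dead-weight bend test

### The arm

A 6-joint arm with a two-finger parallel gripper is mounted at the origin on the work surface. World frame = base frame: x ahead of the robot, y to its left, z up, the work surface at z = 0. Lengths are in mm, angles in rad, forces in N, time in s.
With the tool pointing down it reaches from about 325 to 875 mm from the base axis. Payload 4.4 kg.
Tool frame: the origin (TCP) lies at the very end of the fingers, on their centre line; the grasp point (between the pads) lies 19 mm behind it; z points along the fingers, y is the line along which they close (so a half turn about z gives the same grasp; the last joint's range is limited). The gripper opens to 85 mm and grips with 20 to 120 N. Pads are 22 mm wide; open, the fingers measure 114 mm over their backs; the gripper's body (76 mm by 85 mm) begins 54 mm behind the grasp point. The pads swing forward as they close: fully open they stand 13 mm farther back than shut.
Start: joints at [1.004, 0.207, 1.542, -0, 1.393, -0.15], TCP at [232.265, 526.004, 231.282] pointing down, gripper open.
Joint ranges: [-2.73, 2.73], [-0.86, 2.22], [0.23, 2.46], [-1.11, 4.25], [0.08, 2.63], [-2.82, 2.82]. Speed limits (rad/s): [2.79, 2.79, 3.14, 3.14, 3.14, 3.14].

### API

Orientations are given as a rotation vector (axis times angle).
In Python, from workcell import env gives the robot as it stands. The module is installed in compiled form; this text tells all that it offers.
- The arm moves only by the tool send_rows, never from a script. Its argument "deltas" is a list of rows, each a list of 7 numbers: the turn, a rotation vector about the tool's x, y, z in degrees, then the shift along the tool's x, y, z in cm, then the closure, from -1 (fully open) to 1 (shut). A call has 1 to 5 rows; each row is the pose to reach, as a shift and turn from the pose commanded when the call began, along the tool's axes at that moment; what a row does not reach only later rows make up. A row lasts 1/8 s, in which the tool goes at most 62.5 mm and 10.7 degrees, less where a joint would pass 70% of its speed; a pose out of reach is approached as far as the arm can. A call with a gripper value outside its range is refused whole. The fingers move at their own pace and stop on an object; "force" is the grip in N (left out, the last holds). Time passes only in rows, so rows that repeat a pose let the fingers close. It gives the time, the measured TCP pose, the force, the opening and the grip force at its end, in the units of the state.
- env.sense(): the state, without advancing time (a new reading comes with each control period).
- env.camera(name): name is "scene" or "top" or "wrist"; returns (picture, depth): 420x560x3 uint8, red, green, blue; 420x560 float32, mm along the optical axis (not along the pixel's ray), 0 where there is no reading.
- env.get_calibration(name): a dict with "vertical_fov" (degrees; the focal length in pixels is half the picture's height over the tangent of half this angle, whatever the lens; pixels are square), "cx", "cy" (the principal point, pixels), "T" (4x4, takes a point from camera to world coordinates). Camera axes: x right, y down, z forward; pixel columns grow to the right and rows downward; lengths in mm; the calibration is good to about 2 mm. A picture is of the moment at which its call begins: read the wrist's pose just before it. get_calibration takes no time and is no camera call; for the wrist camera it gives the pose at the moment of the call.
- env.job_done(): hands the job in; it is judged then, once.
The state is a dict: "t": time; "qpos": joint angles; "joint_velocities": joint speeds; "effort": joint torques, N m; "position": TCP position; "orientation": TCP orientation; "contact_force": force on the tool from outside, world axes, zero at the start; "wrist_torque": the same for the moment, N m; "opening": opening from 0.0 (shut) to 1.0 (fully open); "grip_force": force on a finger pad.
Only numpy, scipy, OpenCV 4.12 (cv2) and the standard library are available. Lean on these libraries where they do the work, as an engineer would, in place of code of your own. Each camera call takes 0.05 s, during which the arm holds its last target. There are 200 camera calls.

### The job

Set up the dead-weight bend test in the middle of the bedplate: stand the two roller supports on its two outer lines, each with its roller along its line, and the wooden catch block, rubber up, on the middle line between them. Then lay the longest of the three test bars across both rollers, centred so that it sticks out evenly at both ends, and set the yoke weight astride the middle of that bar so that its nose bears on the bar. Leave the two shorter bars where they lie.

Things in the scene. Friction and masses are not known exactly. Their poses are not given: they have to be found in the camera images.
- bedplate: aluminium bedplate, bolted down, 120 (x) x 220 (y) x 12 mm; origin at the centre of its underside; y along its length (the span), z up. Its flat top, 12 mm above the bench, has three scribed black lines across it, parallel to x: the middle line at y = 0 and the outer lines at y = -55 and +55 mm; a thin line along y at x = 0 marks its centre.
- support_a_center (a point): one of two identical steel roller supports, 50 mm high, 0.32 kg: dark foot 44 x 30 x 12 mm, on it a web 44 mm wide and 16 mm thick, and along its top a fixed bright roller, diameter 14, 44 mm long. Origin at its centre, 25 mm above its underside; x along the roller, z up. Grip it over the 44 mm width (along x) or across the web. Either one may go on either outer line.
- support_b_center (a point): one of two identical steel roller supports, 50 mm high, 0.32 kg: dark foot 44 x 30 x 12 mm, on it a web 44 mm wide and 16 mm thick, and along its top a fixed bright roller, diameter 14, 44 mm long. Origin at its centre, 25 mm above its underside; x along the roller, z up. Grip it over the 44 mm width (along x) or across the web. Either one may go on either outer line.
- catch_block_center (a point): square wooden catch block with a black rubber facing on top, 40 x 40 mm and 20 mm high, 35 g. Origin at its centre, 10 mm above its underside; z up.
- long_bar_center (a point): the longest of three black laminate test bars: 160 mm long (x), 20 mm wide (y), 10 mm thick (z), 50 g. Origin at its centre.
- mid_bar_center (a point): another black laminate bar lying near the long one, 95 x 20 x 10 mm, too short for the span. Origin at its centre, x along it.
- short_bar_center (a point): the shortest black laminate bar, 70 x 20 x 10 mm. Origin at its centre, x along it.
- yoke_weight_center (a point): dark steel yoke weight, 36 (x) x 54 (y) x 84 mm high, 0.6 kg, an upside-down U: two cheeks 11 mm thick, 30 mm deep, and between them a slot 32 mm wide along x, open below and at both ends, with a flat nose 26 mm above the feet that bears on a bar. Above: solid body 26 mm high, then a round knob, diameter 20, 28 mm high. Grip the knob or the 54 mm width. Origin at its centre, 42 mm above its feet.
Mind the look-alikes: they are no part of the job. Of the things shaped like the part that bears catch_block_center, the wooden one is meant. Leave any purple look-alike of the part that bears long_bar_center alone.

How it is judged:
By the outcome, as a careful person would: the job done as asked, in the order asked, and still so for the second after the job is handed in, with the robot touching nothing.
It also fails if it takes over 144 s, if anything falls off the work surface, if the arm or the gripper's body presses on something with over 40 N, if the wrist force passes 120 N, or if a joint passes its speed limit or range.

## Working session

There is one attempt and no reset: what is moved stays moved. The work goes in short steps, Python scripts to look and compute and a tool call to move; the robot and the scene stay as the last step left them, time stands still between calls to the robot, and variables do not carry over. Pictures are saved under pics/ and viewed, at most 16 in all, crops included, and the job is handed in when it is done.

Besides the shell and the picture viewer there is one more tool, called as a command line: name --pt "numbers of a row" for each row, then --argument value for the rest. send_rows: Moves the arm, as the interface text tells. Its arguments: {"type":"object","properties":{"deltas":{"type":"array"},"force":{"type":"number"}},"required":["deltas"]}

```bash
mkdir -p pics; cat > h.py <<'E'
import numpy as np, cv2
from workcell import env
def snap(n,f=None):
    c=env.get_calibration(n); im,d=env.camera(n)
    if f: cv2.imwrite('pics/'+f,im[:,:,::-1])
    return im,d,c
def F(c): return 210/np.tan(np.radians(c['vertical_fov'])/2)
def pts(d,c):
    v,u=np.mgrid[:420,:560]; f=F(c)
    p=np.stack([(u-c['cx'])/f*d,(v-c['cy'])/f*d,d],-1)
    T=np.array(c['T']); return p@T[:3,:3].T+T[:3,3]
def ray(uv,z,c):
    uv=np.asarray(uv,float).reshape(-1,2); f=F(c); T=np.array(c['T'])
    r=np.c_[(uv[:,0]-c['cx'])/f,(uv[:,1]-c['cy'])/f,np.ones(len(uv))]@T[:3,:3].T
    o=T[:3,3]; return o+r*((z-o[2])/r[:,2])[:,None]
E
python3 - <<'E'
from h import *
s=env.sense();print(s)
for n in('top','scene'):
    im,d,c=snap(n,n+'0.png');print(n,c, (d==0).mean())
    np.savez(n+'0.npz',im=im,d=d)
E
```

```text
{'t': 0.0, 'qpos': array([ 1.00452965e+00,  2.07451995e-01,  1.54302070e+00,  6.99722529e-06,
        1.39349474e+00, -1.50499935e-01]), 'joint_velocities': array([-0.00027907,  0.00127695,  0.00103069, -0.00036281, -0.00038612,
        0.00210663]), 'effort': array([ 1.58723091e-03, -3.83027959e+01, -2.91596818e+01, -1.23386444e-04,
        1.03205335e-02,  8.32765920e-06]), 'position': array([231.81855997, 525.33809134, 230.07595181]), 'orientation': array([-0.64821938, -3.07313037,  0.00348857]), 'contact_force': array([0.40087665, 0.69181885, 0.20754053]), 'wrist_torque': array([0.01486794, 0.0390819 , 0.01999048]), 'grip_force': 0.0, 'opening': 0.9996976820215764}
top {'vertical_fov': 49.52896032536277, 'cx': 281.20286332250936, 'cy': 207.63215452887667, 'T': array([[-1.92723919e-02, -9.96692796e-01,  7.89433067e-02,
         3.76956873e+02],
       [-9.99773826e-01,  1.99216360e-02,  7.44481208e-03,
        -1.49390599e+01],
       [-8.99287039e-03, -7.87819725e-02, -9.96851307e-01,
         1.09382215e+03],
       [ 0.00000000e+00,  0.00000000e+00,  0.00000000e+00,
         1.00000000e+00]])} 0.003971088435374149
scene {'vertical_fov': 51.28492626791819, 'cx': 289.9428431195084, 'cy': 213.6818430488911, 'T': array([[-8.22473382e-01,  4.51695942e-01, -3.45699742e-01,
         8.14571764e+02],
       [ 5.68797355e-01,  6.50283949e-01, -5.03587484e-01,
         5.22783346e+02],
       [-2.66542950e-03, -6.10820400e-01, -7.91764696e-01,
         8.71133590e+02],
       [ 0.00000000e+00,  0.00000000e+00,  0.00000000e+00,
         1.00000000e+00]])} 0.003996598639455782
```

View pics/top0.png

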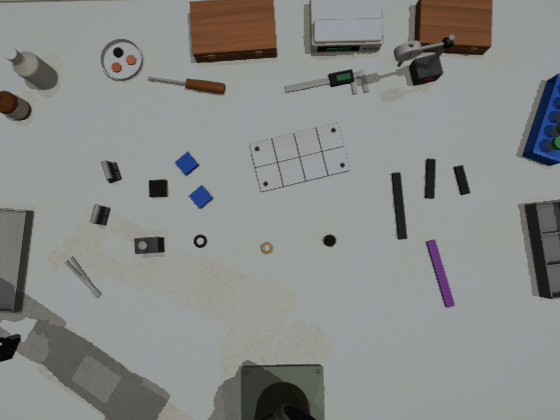

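View pics/scene0.png

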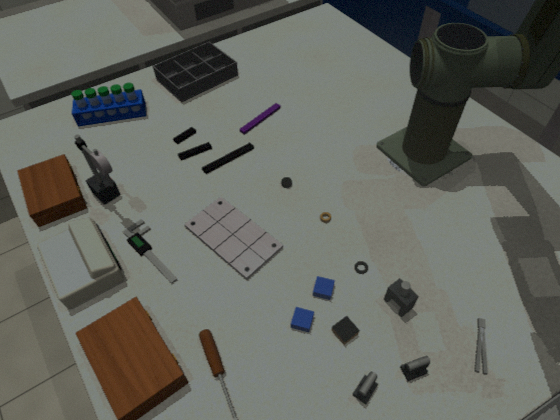

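```bash
python3 - <<'E'
from h import *
a=np.load('top0.npz');im,d=a['im'],a['d'];c=env.get_calibration('top')
P=pts(d,c)
g=cv2.cvtColor(im,cv2.COLOR_RGB2GRAY)
print('bench z',np.median(P[300:340,330:420,2]))
def rep(n,x0,y0,x1,y1,zt,m):
    k=np.zeros_like(g);k[y0:y1,x0:x1]=m[y0:y1,x0:x1]
    cs=max(cv2.findContours(k,0,1)[0],key=cv2.contourArea)
    q=ray(cs.reshape(-1,2),zt,c)[:,:2].astype(np.float32)
    (x,y),s,an=cv2.minAreaRect(q);B=cv2.boxPoints(((x,y),s,an))
    e=max([B[1]-B[0],B[2]-B[1]],key=np.linalg.norm)
    print(n,round(x,1),round(y,1),np.round(s,0),'long axis deg',round(np.degrees(np.arctan2(e[1],e[0]))%180,1),'zmax',np.round(np.percentile(P[...,2][k>0],[50,95]),1))
dark=(g<70).astype(np.uint8)*255
for n,b,z in [('long',(388,165,412,245),10),('mid',(422,152,440,205),10),('short',(450,160,474,200),10),('block',(145,175,172,202),20),('yoke',(130,232,168,258),50)]: rep(n,*b,z,dark)
hh=((P[...,2]>30)).astype(np.uint8)*255
for n,b in [('sa',(98,155,128,188)),('sb',(85,198,118,230))]: rep(n,*b,46,hh)
hp=((P[...,2]>7)).astype(np.uint8)*255
rep('bed',240,115,360,200,12,hp)
s=np.load('scene0.npz')['im']
A=cv2.resize(s[270:410,280:460],None,fx=3,fy=3);B=cv2.resize(s[90:180,165:290],None,fx=2.9,fy=2.9)
C=np.zeros((600,800,3),np.uint8);C[:420,:540]=A
B=cv2.resize(s[90:180,165:290],(250,180));C[420:600,:250]=B
C[300:600,545:800]=cv2.resize(im[140:260,85:187],(255,300))
cv2.imwrite('pics/crop1.png',cv2.convertScaleAbs(C,alpha=1.4)[:,:,::-1])
E
```

```text
bench z -1.0484145132658114
long 462.8 -286.7 [157.  21.] long axis deg 3.5 zmax [ 8.5 12. ]
mid 525.9 -363.1 [21. 94.] long axis deg 177.4 zmax [ 8.7 12. ]
short 521.2 -438.5 [68. 22.] long axis deg 12.4 zmax [ 8.3 12.9]
block 514.8 286.6 [41. 38.] long axis deg 88.8 zmax [18.5 22.1]
yoke 380.1 297.4 [34. 65.] long axis deg 92.5 zmax [54.5 66.7]
sa 557.0 395.8 [48. 18.] long axis deg 18.8 zmax [46.3 51.6]
sb 454.0 421.4 [21. 44.] long axis deg 163.4 zmax [45.5 50.5]
bed 585.3 -54.7 [120. 222.] long axis deg 102.6 zmax [11.  14.5]
```

View pics/crop1.png

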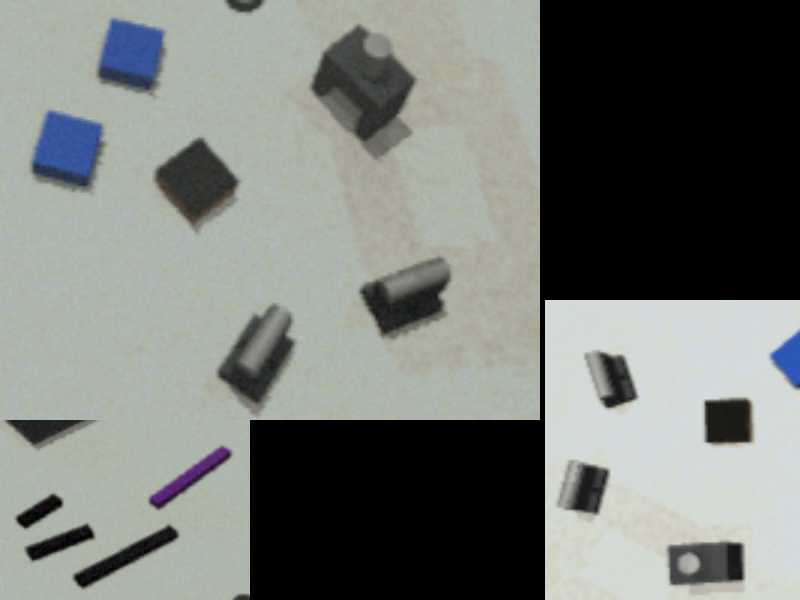

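```bash
cat >> h.py <<'E'
from scipy.spatial.transform import Rotation as R
def go(x,y,z,th=None,s=None):
    "delta to put TCP at x,y,z with closing axis at th deg (mod 180), tool down"
    s=s or env.sense(); R0=R.from_rotvec(s['orientation']); M=R0.as_matrix()
    cur=np.degrees(np.arctan2(M[1,1],M[0,1])); 
    if th is None: th=cur
    dt=(th-cur+90)%180-90; t=np.radians(cur+dt)
    yv=np.array([np.cos(t),np.sin(t),0]);zv=np.array([0,0,-1.]);G=np.c_[np.cross(yv,zv),yv,zv]
    rv=np.degrees(R.from_matrix(M.T@G).as_rotvec()); sh=M.T@(np.array([x,y,z])-s['position'])/10
    n=max(np.linalg.norm(sh)/6.25,np.linalg.norm(rv)/10.7)
    print('delta',np.round(rv,1).tolist(),np.round(sh,2).tolist(),'rows>=%.1f'%n,'cur th %.1f q6 %.2f'%(cur,s['qpos'][5]))
def st():
    s=env.sense();print('t%.2f'%s['t'],np.round(s['position'],1),'op %.3f gf %.1f'%(s['opening'],s['grip_force']),'F',np.round(s['contact_force'],1));return s
E
python3 - <<'E'
from h import *
print(np.round(env.get_calibration('wrist')['T'],2),F(env.get_calibration('wrist')))
go(500,360,260,18.8)
a=np.load('top0.npz');c=env.get_calibration('top');P=pts(a['d'],c)
m=(P[...,2]>73);m[:232]=0;m[258:]=0;m[:,:130]=0;m[:,168:]=0
print('knob',P[m].mean(0),m.sum())
E
```

```text
[[ 4.0000e-01  8.7000e-01  2.9000e-01  1.5701e+02]
 [ 9.2000e-01 -3.8000e-01 -1.3000e-01  5.5892e+02]
 [-0.0000e+00  3.2000e-01 -9.5000e-01  3.7271e+02]
 [ 0.0000e+00  0.0000e+00  0.0000e+00  1.0000e+00]] 345.7488436311578
delta [-0.1, 0.0, 47.4] [-31.21, -4.31, -2.98] rows>=5.1 cur th 66.2 q6 -0.15
knob [380.01407638 292.48719351 110.49898912] 71
```

send_rows --pt "0 0 47.4 -27 -13 -2 -1" --pt "0 0 47.4 -27 -13 -2 -1" --pt "0 0 47.4 -27 -13 -2 -1" --pt "0 0 47.4 -27 -13 -2 -1" --pt "0 0 47.4 -27 -13 -2 -1"

```text
t: 0.72
position: [427.8, 295.9, 251.1]
orientation: [-1.835, -2.55, 0.001]
contact_force: [0.6, 0.7, -0.9]
opening: 0.998
grip_force: 0.0
```

send_rows --pt "0 0 0 0 0 0 -1" --pt "0 0 0 0 0 0 -1"

```text
t: 0.98
position: [426.2, 298.1, 250.8]
orientation: [-1.829, -2.553, 0.001]
contact_force: [-0.7, -0.3, 0.1]
opening: 0.999
grip_force: 0.0
```

```bash
python3 - <<'E'
from h import *
st();im,d,c=snap('wrist','w1.png');np.savez('w1.npz',im=im,d=d,T=c['T'])
P=pts(d,c);print((d==0).mean(),np.median(P[...,2]))
E
```

```text
t0.97 [426.2 298.1 250.8] op 0.999 gf 0.0 F [-0.7 -0.3  0.1]
0.003979591836734694 -0.05287759697881711
```

View pics/w1.png

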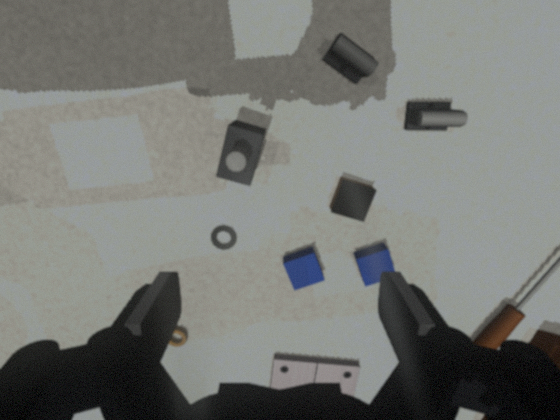

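```bash
cat >> h.py <<'E'
def seg(P,zlo,zhi,cx,cy,r=45):
    m=(P[...,2]>zlo)&(P[...,2]<zhi)&(np.hypot(P[...,0]-cx,P[...,1]-cy)<r)
    n,l,s,_=cv2.connectedComponentsWithStats(m.astype(np.uint8))
    if n<2: return None
    m=l==1+np.argmax(s[1:,4]); return m
def rect(m,P):
    q=P[m][:,:2].astype(np.float32); (x,y),s,an=cv2.minAreaRect(q);B=cv2.boxPoints(((x,y),s,an))
    e=max([B[1]-B[0],B[2]-B[1]],key=np.linalg.norm)
    print('  c %.1f %.1f'%(x,y),np.round(s,1),'long %.1f'%(np.degrees(np.arctan2(e[1],e[0]))%180),'mean',np.round(q.mean(0),1),m.sum(),'z %.1f'%np.percentile(P[m][:,2],95))
E
python3 - <<'E'
from h import *
a=np.load('w1.npz');c=env.get_calibration('wrist');c['T']=a['T'];P=pts(a['d'],c)
t=np.load('top0.npz');ct=env.get_calibration('top');PT=pts(t['d'],ct)+[0,0,1]
for n,x,y,zl,zh in [('sa',557,396,44,60),('sa-foot',557,396,6,14),('sb',454,421,44,60),('sb-foot',454,421,6,14),('block',515,287,14,26),('yokebody',380,292,44,60),('knob',380,292,74,95)]:
    print(n)
    for Q in(P,PT):
        m=seg(Q,zl,zh,x,y)
        if m is not None: rect(m,Q)
E
```

```text
sa
  c 559.2 402.1 [44.1 13.4] long 18.8 mean [558.5 402.1] 643 z 50.3
  c 557.8 398.8 [43.5 14.3] long 18.6 mean [558.2 398.6] 104 z 52.0
sa-foot
  c 558.9 402.4 [44.5 29.3] long 18.8 mean [555.8 403.9] 547 z 13.1
  c 560.1 388.8 [44.1 14.9] long 8.5 mean [560.5 389.7] 60 z 13.8
sb
  c 456.5 427.5 [13.6 43.9] long 165.2 mean [456. 427.] 739 z 50.2
  c 454.6 424.6 [15.7 43.6] long 165.9 mean [454.1 424.4] 112 z 51.4
sb-foot
  c 453.7 416.6 [ 7.4 44.1] long 165.5 mean [453.2 416.5] 357 z 13.0
  c 452.8 414.5 [10.  42.6] long 164.5 mean [452.9 413.9] 66 z 13.3
block
  c 517.6 289.8 [40.6 40.4] long 2.2 mean [516.9 290.5] 1256 z 20.9
  c 515.6 287.7 [40.  41.6] long 93.2 mean [515.6 287.2] 297 z 23.0
yokebody
  c 382.0 305.0 [36.  54.2] long 92.5 mean [382.2 307.9] 1587 z 56.9
  c 380.2 302.0 [35.7 54. ] long 92.5 mean [380.1 299.1] 303 z 58.7
knob
  c 382.0 305.2 [18.7 19. ] long 169.1 mean [382.1 305.9] 391 z 84.7
  c 380.4 301.6 [18.6 18.1] long 31.0 mean [380.1 301.4] 69 z 87.2
```

```bash
python3 - <<'E'
from h import *
go(558.8,401,90,18.8)
E
```

```text
delta [-0.1, -0.0, 0.0] [5.39, 15.91, 16.06] rows>=3.7 cur th 18.8 q6 0.12
```

send_rows --pt "0 0 0 5.4 15.9 16 -1" --pt "0 0 0 5.4 15.9 16 -1" --pt "0 0 0 5.4 15.9 16 -1" --pt "0 0 0 5.4 15.9 16 -1" --pt "0 0 0 5.4 15.9 16 -1" --force 60

```text
t: 1.65
position: [556.6, 401.3, 85.1]
orientation: [-1.822, -2.553, 0.013]
contact_force: [0.1, 0.2, -0.4]
opening: 1.0
grip_force: 0.0
```

send_rows --pt "0 0 0 0 0 4 -1" --pt "0 0 0 0 0 7.8 -1" --pt "0 0 0 0 0 7.8 -1" --pt "0 0 0 0 0 7.8 0.3" --pt "0 0 0 0 0 7.8 1"

```text
t: 2.28
position: [561.6, 401.6, 16.7]
orientation: [1.827, 2.553, 0.008]
contact_force: [0.2, -0.5, 0.0]
opening: 0.603
grip_force: 0.0
```

send_rows --pt "0 0 0 0 0 0 1" --pt "0 0 0 0 0 0 1" --pt "0 0 0 0 0 0 1"

```text
t: 2.65
position: [561.5, 401.4, 16.6]
orientation: [1.829, 2.553, 0.006]
contact_force: [-2.3, 0.6, 7.0]
opening: 0.507
grip_force: 62.6
```

send_rows --pt "0 0 0 0 0 -5 1" --pt "0 0 0 0 0 -12 1" --pt "0 0 0 0 0 -12 1" --pt "0 0 0 0 0 -12 1"

```text
t: 3.15
position: [559.9, 400.3, 133.9]
orientation: [1.829, 2.554, 0.001]
contact_force: [0.4, 0.7, -4.2]
opening: 0.5
grip_force: 62.7
```

```bash
python3 - <<'E'
from h import *
s=st();im,d,c=snap('wrist','w2.png');np.savez('w2.npz',im=im,d=d,T=c['T'])
P=pts(d,c); p=s['position']
z0=p[2]
m=seg(P,z0+28,z0+45,p[0],p[1],40)
rect(m,P)
E
```

```text
t3.15 [559.9 400.3 133.9] op 0.500 gf 62.7 F [ 0.4  0.7 -4.2]
  c 559.5 401.7 [70.5 25.5] long 18.6 mean [558.3 404.5] 5901 z 175.9
```

View pics/w2.png

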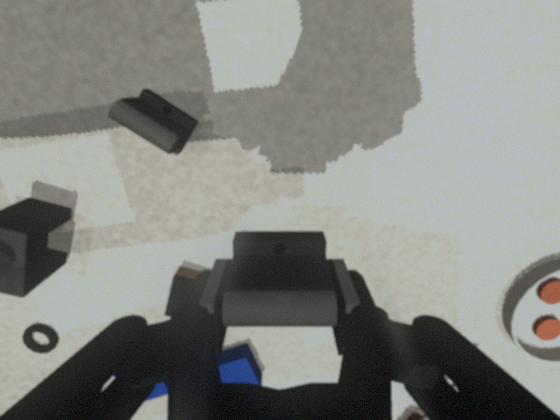

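```bash
python3 - <<'E'
from h import *
go(603,-135,230,12.6)
E
```

```text
delta [-0.2, 0.0, 6.2] [-52.04, -13.03, -9.77] rows>=8.7 cur th 18.8 q6 0.17
```

send_rows --pt "0 0 6.2 -52 -13 -9.8 1" --pt "0 0 6.2 -52 -13 -9.8 1" --pt "0 0 6.2 -52 -13 -9.8 1" --pt "0 0 6.2 -52 -13 -9.8 1" --pt "0 0 6.2 -52 -13 -9.8 1"

```text
t: 3.82
position: [583.0, 92.0, 186.2]
orientation: [-1.961, -2.448, 0.006]
contact_force: [1.2, -0.1, -3.8]
opening: 0.502
grip_force: 62.7
```

```bash
python3 - <<'E'
from h import *
st();go(603,-135,230,12.6)
E
```

```text
t3.83 [583.   92.  186.2] op 0.502 gf 62.7 F [ 1.2 -0.1 -3.8]
delta [-0.4, -0.1, -0.0] [-22.58, -3.02, -4.39] rows>=3.7 cur th 12.6 q6 -0.21
```

send_rows --pt "0 0 0 -22 -2.5 -4 1" --pt "0 0 0 -22 -2.5 -4 1" --pt "0 0 0 -22 -2.5 -4 1" --pt "0 0 0 -22 -2.5 -4 1"

```text
t: 4.32
position: [607.2, -129.0, 226.4]
orientation: [-1.965, -2.445, 0.004]
contact_force: [0.3, -0.2, -2.6]
opening: 0.502
grip_force: 62.7
```

send_rows --pt "0 0 0 0 0 0 1" --pt "0 0 0 0 0 0 1"

```text
t: 4.58
position: [607.2, -125.4, 226.4]
orientation: [-1.962, -2.446, 0.002]
contact_force: [-0.4, -0.2, -3.4]
opening: 0.505
grip_force: 62.7
```

```bash
python3 - <<'E'
from h import *
s=st();im,d,c=snap('wrist','w3.png');np.savez('w3.npz',im=im,d=d,T=c['T'])
P=pts(d,c)
for zz in (0,1):
  m=seg(P,7-zz,17,585,-55,140);rect(m,P)
t=np.load('top0.npz');PT=pts(t['d'],env.get_calibration('top'))+[0,0,1]
rect(seg(PT,7,17,585,-55,140),PT)
E
```

```text
t4.58 [ 607.2 -125.4  226.4] op 0.505 gf 62.7 F [-0.4 -0.2 -3.4]
  c 589.9 -64.4 [120.4 194.5] long 102.6 mean [588.1 -55.8] 24394 z 13.0
  c 589.9 -64.4 [120.4 194.5] long 102.6 mean [588.1 -55.8] 24394 z 13.0
  c 585.7 -53.3 [120.9 220.2] long 102.6 mean [584.8 -53.2] 4423 z 15.1
```

View pics/w3.png

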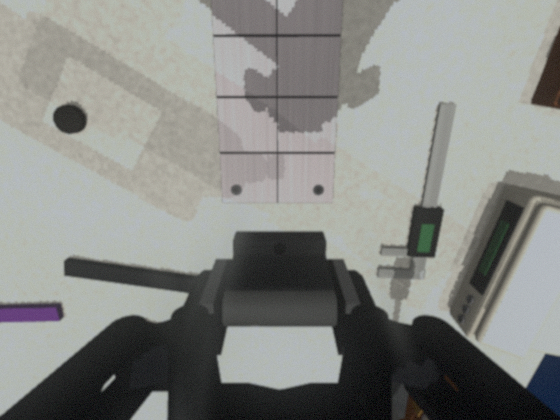

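```bash
cat >> h.py <<'E'
def lines(im,c,cols=((225,255),(300,335)),rows=(35,97,153),w=6,z=12):
    "scribed cross lines -> world points at mid col ranges"
    g=cv2.cvtColor(im,cv2.COLOR_RGB2GRAY).astype(float);out=[]
    for r in rows:
        pr=[]
        for a,b in cols:
            k=g[r-w:r+w+1,a:b].mean(1);k=np.clip(np.median(k)-k-3,0,None)
            pr.append([(a+b-1)/2,r-w+(k*np.arange(2*w+1)).sum()/k.sum()])
        q=ray(pr,z,c);e=q[1]-q[0];out.append(q);print('row',np.round(pr,2).tolist(),np.round(q.mean(0),1),'ang %.1f'%np.degrees(np.arctan2(e[1],e[0])))
    return out
E
python3 - <<'E'
from h import *
a=np.load('w3.npz');c=env.get_calibration('wrist');c['T']=a['T']
lines(a['im'],c,cols=((228,245),(318,332)))
print(np.round(ray([(277,35),(277,97),(278,153)],12,c),1))
P=pts(a['d'],c);m=seg(P,7,17,585,-55,140);q=P[m][:,:2];t=np.radians(12.6)
xx=q@[np.cos(t),np.sin(t)];yy=q@[-np.sin(t),np.cos(t)];print('edges along bedx',np.percentile(xx,[.05,99.95]),'low end y',np.percentile(yy,.05), yy.min())
E
```

```text
row [[236.0, 34.7], [324.5, 35.01]] [578.3   2.6  12. ] ang 12.4
row [[236.0, 96.58], [324.5, 96.57]] [590.3 -51.2  12. ] ang 12.6
row [[236.0, 152.39], [324.5, 152.39]] [ 602.4 -105.    12. ] ang 12.6
[[ 575.3    1.8   12. ]
 [ 587.3  -52.3   12. ]
 [ 600.3 -106.2   12. ]]
edges along bedx [501.73086973 621.57307188] low end y -288.34945933135896 -288.76776043364106
```

```bash
python3 - <<'E'
from h import *
go(599.7,-107.2,50,12.6)
E
```

```text
delta [-0.2, -0.2, 0.0] [1.84, -0.3, 17.69] rows>=2.8 cur th 12.6 q6 -0.56
```

send_rows --pt "0 0 0 1.8 -0.3 6 1" --pt "0 0 0 1.8 -0.3 12 1" --pt "0 0 0 1.8 -0.3 17.5 1" --pt "0 0 0 1.8 -0.3 17.5 1" --pt "0 0 0 1.8 -0.3 17.5 1"

```text
t: 5.25
position: [603.3, -108.7, 56.0]
orientation: [1.962, 2.451, 0.001]
contact_force: [1.3, 0.1, -1.5]
opening: 0.504
grip_force: 62.7
```

send_rows --pt "0 0 0 0 0 0 1"

```text
t: 5.38
position: [605.0, -109.8, 58.3]
orientation: [1.96, 2.447, 0.004]
contact_force: [-0.3, 0.5, -2.4]
opening: 0.502
grip_force: 62.8
```

```bash
python3 - <<'E'
from h import *
st();go(599.7,-107.2,29.5,12.6)
E
```

```text
t5.38 [ 605.  -109.8   58.3] op 0.502 gf 62.8 F [-0.3  0.5 -2.4]
delta [0.3, 0.2, 0.0] [0.38, -0.48, 2.87] rows>=0.5 cur th 12.6 q6 -0.54
```

send_rows --pt "0 0 0 0.4 -0.5 1.5 1" --pt "0 0 0 0.4 -0.5 1.5 1" --pt "0 0 0 0.4 -0.5 1.5 1"

```text
t: 5.75
position: [595.9, -106.4, 39.4]
orientation: [-1.965, -2.451, 0.0]
contact_force: [0.7, -0.4, -3.0]
opening: 0.505
grip_force: 62.9
```

```bash
python3 - <<'E'
from h import *
st();go(599.7,-107.2,29.5,12.6)
E
```

```text
t5.75 [ 595.9 -106.4   39.4] op 0.505 gf 62.9 F [ 0.7 -0.4 -3. ]
delta [-0.0, -0.0, -0.0] [-0.16, 0.35, 0.99] rows>=0.2 cur th 12.6 q6 -0.54
```

send_rows --pt "0 0 0 0 0 0 1" --pt "0 0 0 0 0 0 1" --pt "0 0 0 0 0 0 1"

```text
t: 6.12
position: [596.4, -106.6, 39.6]
orientation: [1.965, 2.451, 0.0]
contact_force: [0.5, -0.1, -2.7]
opening: 0.505
grip_force: 62.9
```

```bash
python3 - <<'E'
from h import *
st();go(599.7,-107.2,29.5,12.6)
E
```

```text
t6.12 [ 596.4 -106.6   39.6] op 0.505 gf 62.9 F [ 0.5 -0.1 -2.7]
delta [0.0, 0.0, -0.0] [-0.13, 0.31, 1.01] rows>=0.2 cur th 12.6 q6 -0.54
```

send_rows --pt "0 0 0 -0.1 0.3 0.6 1" --pt "0 0 0 -0.1 0.3 0.6 1" --pt "0 0 0 -0.1 0.3 0.6 1" --pt "0 0 0 -0.1 0.3 0.6 1" --pt "0 0 0 -0.1 0.3 0.6 1"

```text
t: 6.75
position: [599.4, -106.8, 33.6]
orientation: [1.965, 2.451, 0.0]
contact_force: [-0.0, -0.3, -1.8]
opening: 0.505
grip_force: 62.9
```

```bash
python3 - <<'E'
from h import *
st();go(599.7,-107.2,29.5,12.6)
E
```

```text
t6.75 [ 599.4 -106.8   33.6] op 0.505 gf 62.9 F [-0.  -0.3 -1.8]
delta [0.0, 0.0, -0.0] [-0.04, 0.02, 0.41] rows>=0.1 cur th 12.6 q6 -0.54
```

send_rows --pt "0 0 0 0 0 0.3 1" --pt "0 0 0 0 0 0.3 1" --pt "0 0 0 0 0 0.45 1" --pt "0 0 0 0 0 0.45 1"

```text
t: 7.25
position: [599.2, -106.7, 28.8]
orientation: [-1.965, -2.451, 0.0]
contact_force: [1.0, -0.8, -2.8]
opening: 0.502
grip_force: 62.9
```

```bash
python3 - <<'E'
from h import *
st()
E
```

```text
t7.25 [ 599.2 -106.7   28.8] op 0.502 gf 62.9 F [ 1.  -0.8 -2.8]
```

send_rows --pt "0 0 0 0 0 0.1 1" --pt "0 0 0 0 0 0.1 1" --pt "0 0 0 0 0 0.1 1"

```text
t: 7.62
position: [599.4, -106.8, 28.6]
orientation: [1.965, 2.451, -0.0]
contact_force: [-3.1, 0.5, 3.7]
opening: 0.501
grip_force: 63.4
```

send_rows --pt "0 0 0 0 0 0.06 1" --pt "0 0 0 0 0 0.06 1" --pt "0 0 0 0 0 0.06 1"

```text
t: 8.0
position: [599.4, -106.8, 28.5]
orientation: [1.965, 2.451, -0.0]
contact_force: [-4.4, 0.7, 6.2]
opening: 0.504
grip_force: 64.2
```

send_rows --pt "0 0 0 0 0 0 0" --pt "0 0 0 0 0 0 -0.5" --pt "0 0 0 0 0 0 -1" --pt "0 0 0 0 0 0 -1"

```text
t: 8.5
position: [599.6, -106.9, 27.3]
orientation: [1.965, 2.451, 0.0]
contact_force: [-0.1, -0.9, 0.2]
opening: 1.001
grip_force: 0.0
```

send_rows --pt "0 0 0 0 0 -6 -1" --pt "0 0 0 -2 0 -12 -1" --pt "0 0 0 -4 0 -18 -1" --pt "0 0 0 -4 0 -18 -1" --pt "0 0 0 -4 0 -18 -1"

```text
t: 9.12
position: [607.9, -145.8, 207.2]
orientation: [-1.965, -2.451, -0.0]
contact_force: [-0.8, -0.5, -0.6]
opening: 0.999
grip_force: 0.0
```

send_rows --pt "0 0 0 0 0 0 -1" --pt "0 0 0 0 0 0 -1" --pt "0 0 0 0 0 0 -1" --pt "0 0 0 0 0 0 -1"

```text
t: 9.62
position: [607.9, -145.6, 206.9]
orientation: [-1.964, -2.451, 0.0]
contact_force: [-0.1, -0.5, 0.2]
opening: 1.002
grip_force: 0.0
```

```bash
python3 - <<'E'
from h import *
s=st();im,d,c=snap('wrist','w4.png');np.savez('w4.npz',im=im,d=d,T=c['T'])
P=pts(d,c)
rect(seg(P,54,68,599,-106,45),P)
f=F(c);T=np.array(c['T'])
for w in [(575.3,1.8,12),(587.3,-52.3,12)]:
    q=T[:3,:3].T@(np.array(w)-T[:3,3]);print(q[:2]/q[2]*f+[c['cx'],c['cy']])
m=seg(P,7,17,585,-55,140);rect(m,P)
E
```

```text
t9.62 [ 607.9 -145.6  206.9] op 1.002 gf 0.0 F [-0.1 -0.5  0.2]
  c 599.2 -105.5 [43.7 14.1] long 12.9 mean [ 599.1 -105.2] 894 z 62.1
[280.1459563    5.19217508]
[279.9614648   73.85224448]
  c 592.6 -76.1 [120.4 168.4] long 102.7 mean [590.4 -66.6] 22552 z 13.0
```

View pics/w4.png

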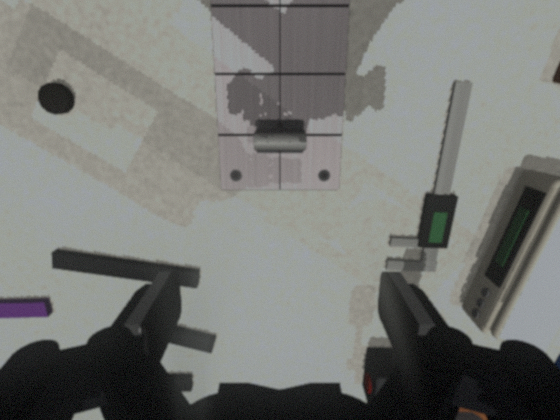

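```bash
python3 - <<'E'
from h import *
go(456.5,427,110,-14.8)
E
```

```text
delta [-0.0, -0.0, 27.4] [59.19, -2.3, 9.73] rows>=9.6 cur th 12.6 q6 -0.59
```

send_rows --pt "0 0 27.4 30 -1.2 0 -1" --pt "0 0 27.4 30 -1.2 0 -1" --pt "0 0 27.4 30 -1.2 0 -1" --pt "0 0 27.4 30 -1.2 0 -1" --pt "0 0 27.4 30 -1.2 0 -1"

```text
t: 10.3
position: [530.3, 146.6, 207.7]
orientation: [2.489, 1.917, 0.001]
contact_force: [1.0, 0.2, -0.1]
opening: 0.998
grip_force: 0.0
```

```bash
python3 - <<'E'
from h import *
st();go(456.5,427,110,-14.8)
E
```

```text
t10.30 [530.3 146.6 207.7] op 0.998 gf 0.0 F [ 1.   0.2 -0.1]
delta [0.0, -0.0, 0.0] [25.23, -14.29, 9.78] rows>=4.9 cur th -14.8 q6 0.37
```

send_rows --pt "0 0 0 25.2 -14.3 9.8 -1" --pt "0 0 0 25.2 -14.3 9.8 -1" --pt "0 0 0 25.2 -14.3 9.8 -1" --pt "0 0 0 25.2 -14.3 9.8 -1" --pt "0 0 0 25.2 -14.3 9.8 -1"

```text
t: 10.92
position: [456.5, 426.6, 108.9]
orientation: [2.489, 1.917, 0.001]
contact_force: [1.2, -0.4, -0.3]
opening: 1.007
grip_force: 0.0
```

send_rows --pt "0 0 0 0 0 0 -1" --pt "0 0 0 0 0 0 -1" --pt "0 0 0 0 0 0 -1" --pt "0 0 0 0 0 0 -1"

```text
t: 11.42
position: [458.3, 423.6, 110.2]
orientation: [2.491, 1.914, 0.002]
contact_force: [0.1, -1.2, -0.4]
opening: 0.998
grip_force: 0.0
```

```bash
python3 - <<'E'
from h import *
s=st();im,d,c=snap('wrist');P=pts(d,c)
m=seg(P,44,60,456,427);rect(m,P)
go(456.5,427,16,-14.8)
E
```

```text
t11.43 [458.3 423.6 110.2] op 0.998 gf 0.0 F [ 0.1 -1.2 -0.4]
  c 456.9 427.6 [13.5 43.3] long 165.1 mean [457.3 428.6] 1374 z 50.2
delta [0.0, -0.0, -0.1] [0.27, -0.25, 9.41] rows>=1.5 cur th -14.9 q6 0.87
```

send_rows --pt "0 0 0 0.35 -0.25 5 -1" --pt "0 0 0 0.35 -0.25 9.4 -1" --pt "0 0 0 0.35 -0.25 9.4 -1" --pt "0 0 0 0.35 -0.25 9.4 -1" --pt "0 0 0 0.35 -0.25 9.4 0"

```text
t: 12.1
position: [457.9, 429.9, 18.4]
orientation: [2.489, 1.916, 0.009]
contact_force: [0.6, -0.3, -0.2]
opening: 0.814
grip_force: 0.0
```

send_rows --pt "0 0 0 0 0 0 1" --pt "0 0 0 0 0 0 1" --pt "0 0 0 0 0 0 1" --pt "0 0 0 0 0 0 1"

```text
t: 12.6
position: [457.2, 429.5, 17.5]
orientation: [2.489, 1.916, 0.006]
contact_force: [-0.2, -0.5, 6.2]
opening: 0.504
grip_force: 62.3
```

send_rows --pt "0 0 0 0 0 -6 1" --pt "0 0 0 0 0 -12 1" --pt "0 0 0 0 0 -18 1" --pt "0 0 0 0 0 -20 1" --pt "0 0 0 0 0 -20 1"

```text
t: 13.22
position: [456.0, 428.8, 215.8]
orientation: [2.489, 1.916, 0.002]
contact_force: [0.5, 0.4, -4.0]
opening: 0.507
grip_force: 62.9
```

send_rows --pt "0 0 0 0 0 0 1" --pt "0 0 0 0 0 0 1" --pt "0 0 0 0 0 0 1" --pt "0 0 0 0 0 0 1"

```text
t: 13.72
position: [455.5, 428.4, 214.5]
orientation: [-2.489, -1.916, 0.002]
contact_force: [-0.3, -0.2, -3.2]
opening: 0.507
grip_force: 62.8
```

```bash
cat >> h.py <<'E'
def held(f=None):
    s=st();im,d,c=snap('wrist',f);P=pts(d,c);M=R.from_rotvec(s['orientation']).as_matrix()
    return (P-s['position'])@M,im   # tool coordinates
E
python3 - <<'E'
from h import *
Q,_=held()
a=np.load('w2.npz');s0=np.array([559.9,400.3,133.9]);c=env.get_calibration('wrist');c['T']=a['T'];M=R.from_rotvec([1.829,2.554,.001]).as_matrix();Q0=(pts(a['d'],c)-s0)@M
for q in(Q,Q0):
    m=(abs(q[...,1])<18)&(abs(q[...,0])<35)&(q[...,2]<-20)&(q[...,2]>-45)
    print(np.percentile(q[m][:,0],[1,50,99]),np.percentile(q[m][:,2],[1,10]))
go(602,-35,230,12.6)
E
```

```text
t13.72 [455.5 428.4 214.5] op 0.507 gf 62.8 F [-0.3 -0.2 -3.2]
[-6.87682743  2.71956951  6.34122202] [-32.92869339 -32.17164741]
[-3.77026198  5.63826807  9.25004134] [-33.82421791 -33.0488006 ]
delta [-0.0, 0.0, -27.4] [-41.07, 26.01, -1.5] rows>=7.8 cur th -14.8 q6 0.88
```

```bash
python3 - <<'E'
from h import *
go(574.7,3.4,110,12.6)
E
```

```text
delta [-0.0, 0.0, -27.4] [-38.05, 22.39, 10.5] rows>=7.3 cur th -14.8 q6 0.88
```

send_rows --pt "0 0 -27.4 -20 12 3 1" --pt "0 0 -27.4 -20 12 3 1" --pt "0 0 -27.4 -20 12 3 1" --pt "0 0 -27.4 -20 12 3 1" --pt "0 0 -27.4 -20 12 3 1"

```text
t: 14.4
position: [521.4, 200.8, 184.9]
orientation: [1.972, 2.445, -0.002]
contact_force: [-0.5, 0.6, -3.0]
opening: 0.503
grip_force: 62.7
```

```bash
python3 - <<'E'
from h import *
go(574.7,3.4,110,12.6)
E
```

```text
delta [-0.1, 0.1, -0.4] [-20.41, 1.03, 7.52] rows>=3.5 cur th 12.2 q6 0.00
```

send_rows --pt "0 0 0 -20.2 1 7.5 1" --pt "0 0 0 -20.2 1 7.5 1" --pt "0 0 0 -20.2 1 7.5 1" --pt "0 0 0 -20.2 1 7.5 1" --pt "0 0 0 -20.2 1 7.5 1"

```text
t: 15.02
position: [574.4, 8.4, 109.6]
orientation: [-1.967, -2.448, 0.001]
contact_force: [0.0, 0.8, -2.3]
opening: 0.507
grip_force: 62.7
```

send_rows --pt "0 0 0 0 0 0 1" --pt "0 0 0 0 0 0 1" --pt "0 0 0 0 0 0 1" --pt "0 0 0 0 0 0 1"

```text
t: 15.52
position: [574.4, 10.2, 110.7]
orientation: [1.963, 2.452, 0.0]
contact_force: [-0.5, 0.1, -3.0]
opening: 0.504
grip_force: 62.7
```

```bash
python3 - <<'E'
from h import *
st();go(574.7,3.4,40,12.6)
E
```

```text
t15.53 [574.4  10.2 110.7] op 0.504 gf 62.7 F [-0.5  0.1 -3. ]
delta [0.0, 0.0, 0.0] [-0.67, -0.12, 7.07] rows>=1.1 cur th 12.6 q6 -0.35
```

send_rows --pt "0 0 0 -0.7 -0.1 4 1" --pt "0 0 0 -0.7 -0.1 7 1" --pt "0 0 0 -0.7 -0.1 7 1" --pt "0 0 0 -0.7 -0.1 7 1" --pt "0 0 0 -0.7 -0.1 7 1"

```text
t: 16.15
position: [576.7, 2.4, 42.4]
orientation: [1.962, 2.449, 0.003]
contact_force: [-0.3, 0.5, -2.1]
opening: 0.504
grip_force: 62.5
```

send_rows --pt "0 0 0 0 0 0 1" --pt "0 0 0 0 0 0 1"

```text
t: 16.4
position: [575.4, 2.5, 41.2]
orientation: [1.964, 2.45, 0.001]
contact_force: [-0.5, -0.7, -4.6]
opening: 0.501
grip_force: 62.5
```

```bash
python3 - <<'E'
from h import *
st();go(574.7,3.4,30.5,12.6)
E
```

```text
t16.40 [575.4   2.5  41.2] op 0.501 gf 62.5 F [-0.5 -0.7 -4.6]
delta [0.1, 0.0, -0.0] [0.11, -0.05, 1.07] rows>=0.2 cur th 12.6 q6 -0.37
```

send_rows --pt "0 0 0 0.1 0 0.9 1" --pt "0 0 0 0.1 0 0.9 1" --pt "0 0 0 0.1 0 0.9 1" --pt "0 0 0 0.1 0 0.9 1"

```text
t: 16.9
position: [574.8, 3.5, 31.4]
orientation: [1.965, 2.451, 0.0]
contact_force: [-0.5, 0.7, -2.7]
opening: 0.505
grip_force: 62.6
```

```bash
python3 - <<'E'
from h import *
st();go(574.7,3.4,29.5,12.6)
E
```

```text
t16.90 [574.8   3.5  31.4] op 0.505 gf 62.6 F [-0.5  0.7 -2.7]
delta [0.0, 0.0, -0.0] [-0.01, -0.01, 0.19] rows>=0.0 cur th 12.6 q6 -0.36
```

send_rows --pt "0 0 0 0 0 0.2 1" --pt "0 0 0 0 0 0.2 1" --pt "0 0 0 0 0 0.25 1" --pt "0 0 0 0 0 0.25 1"

```text
t: 17.4
position: [575.0, 3.4, 29.5]
orientation: [1.964, 2.451, 0.0]
contact_force: [-1.8, -0.6, 1.8]
opening: 0.51
grip_force: 63.3
```

send_rows --pt "0 0 0 0 0 0.05 1" --pt "0 0 0 0 0 0.05 1" --pt "0 0 0 0 0 0.05 1"

```text
t: 17.77
position: [575.0, 3.4, 29.5]
orientation: [1.964, 2.451, 0.0]
contact_force: [-3.3, 0.4, 5.0]
opening: 0.5
grip_force: 63.9
```

send_rows --pt "0 0 0 0 0 0 0" --pt "0 0 0 0 0 0 -0.5" --pt "0 0 0 0 0 0 -1" --pt "0 0 0 0 0 0 -1"

```text
t: 18.27
position: [574.7, 3.5, 28.2]
orientation: [-1.965, -2.451, -0.0]
contact_force: [0.3, 0.2, -0.3]
opening: 1.0
grip_force: 0.0
```

send_rows --pt "0 0 0 0 0 -6 -1" --pt "0 0 0 0 0 -12 -1" --pt "0 0 0 -4 0 -17 -1" --pt "0 0 0 -10 0 -19 -1" --pt "0 0 0 -13 0 -19 -1"

```text
t: 18.9
position: [605.1, -126.4, 221.9]
orientation: [1.962, 2.445, 0.003]
contact_force: [-0.4, -1.1, -0.9]
opening: 1.0
grip_force: 0.0
```

send_rows --pt "0 0 0 0 0 0 -1" --pt "0 0 0 0 0 0 -1" --pt "0 0 0 0 0 0 -1" --pt "0 0 0 0 0 0 -1"

```text
t: 19.4
position: [602.8, -122.2, 218.1]
orientation: [-1.962, -2.452, 0.0]
contact_force: [0.0, -0.4, -0.1]
opening: 0.992
grip_force: 0.0
```

```bash
cat >> h.py <<'E'
def bedf(p,c0=(587.1,-52.0),a=12.6):
    t=np.radians(a);d=np.asarray(p)[...,:2]-c0;return np.stack([d@[np.cos(t),np.sin(t)],d@[-np.sin(t),np.cos(t)]],-1)
def inbed(Q,zl,zh,reg):
    "min-area rect in bed frame of points in z band within region x0,x1,y0,y1"
    b=bedf(Q);m=(Q[...,2]>zl)&(Q[...,2]<zh)&(b[...,0]>reg[0])&(b[...,0]<reg[1])&(b[...,1]>reg[2])&(b[...,1]<reg[3])
    r=cv2.minAreaRect(b[m].astype(np.float32));print('bed',np.round(r[0],1),np.round(r[1],1),round(r[2],1),m.sum())
E
python3 - <<'E'
from h import *
s=st();im,d,c=snap('wrist','w5.png');np.savez('w5.npz',im=im,d=d,T=c['T']);P=pts(d,c)
inbed(P,54,68,(-40,40,30,80));inbed(P,54,68,(-40,40,-80,-30))
inbed(P,7,14.5,(-80,80,-130,130))
b=bedf(P);m=(P[...,2]>7)&(P[...,2]<14.5)&(abs(b[...,0])<80)&(abs(b[...,1])<130);print(np.percentile(b[m],[.1,99.9],axis=0))
T=np.array(c['T'])
for w in [(575.1,1.7,12),(587.1,-52,12),(599.1,-105.7,12)]:
    q=T[:3,:3].T@(np.array(w)-T[:3,3]);print(q[:2]/q[2]*F(c)+[c['cx'],c['cy']])
E
```

```text
t19.40 [ 602.8 -122.2  218.1] op 0.992 gf 0.0 F [ 0.  -0.4 -0.1]
bed [ 0.1 54.3] [43.9 14.1] 0.9 1068
bed [ -0.1 -53.9] [13.9 43.7] 89.9 745
bed [  0.1 -11.7] [120.3 195.2] 0.0 22063
[[ -59.79841207 -108.94192679]
 [  59.94830048   85.6737311 ]]
[279.93813409  37.7776439 ]
[279.78887001 100.55560085]
[279.65440595 157.10891587]
```

View pics/w5.png

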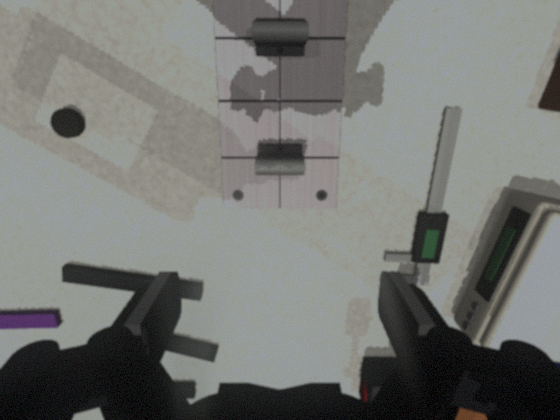

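```bash
python3 - <<'E'
from h import *
go(517,289,120,2.2)
E
```

```text
delta [-0.0, -0.0, 10.5] [42.02, 0.64, 9.83] rows>=6.9 cur th 12.7 q6 -0.56
```

send_rows --pt "0 0 10.5 30 0.4 0 -1" --pt "0 0 10.5 30 0.4 0 -1" --pt "0 0 10.5 30 0.4 0 -1" --pt "0 0 10.5 30 0.4 0 -1" --pt "0 0 10.5 30 0.4 0 -1"

```text
t: 20.08
position: [540.5, 173.0, 218.6]
orientation: [2.179, 2.263, 0.001]
contact_force: [0.5, 0.3, 0.6]
opening: 0.998
grip_force: 0.0
```

send_rows --pt "0 0 0 11.8 2.2 9.8 -1" --pt "0 0 0 11.8 2.2 9.8 -1" --pt "0 0 0 11.8 2.2 9.8 -1" --pt "0 0 0 11.8 2.2 9.8 -1" --pt "0 0 0 11.8 2.2 9.8 -1"

```text
t: 20.7
position: [559.6, 288.8, 121.1]
orientation: [2.18, 2.261, 0.001]
contact_force: [-0.3, -0.6, 0.3]
opening: 0.998
grip_force: 0.0
```

send_rows --pt "0 0 0 0 0 0 -1" --pt "0 0 0 0 0 0 -1" --pt "0 0 0 0 0 0 -1"

```text
t: 21.08
position: [559.7, 288.5, 121.1]
orientation: [2.181, 2.26, 0.002]
contact_force: [1.2, 1.1, -0.0]
opening: 1.001
grip_force: 0.0
```

```bash
python3 - <<'E'
from h import *
st();im,d,c=snap('wrist');P=pts(d,c)
rect(seg(P,14,26,517,289),P)
go(517,289,25,2.2)
E
```

```text
t21.07 [559.7 288.5 121.1] op 1.001 gf 0.0 F [ 1.2  1.1 -0. ]
  c 517.5 289.4 [40.7 40.4] long 1.9 mean [517.9 290.5] 2879 z 20.8
delta [0.0, -0.0, -0.2] [0.19, -4.26, 9.59] rows>=1.7 cur th 2.0 q6 0.30
```

send_rows --pt "0 0 0 0.2 -4.3 5 -1" --pt "0 0 0 0.2 -4.3 9 -1" --pt "0 0 0 0.2 -4.3 9 -1" --pt "0 0 0 0.2 -4.3 9 -1" --pt "0 0 0 0.2 -4.3 9 -1"

```text
t: 21.75
position: [519.1, 290.3, 33.2]
orientation: [2.18, 2.259, 0.008]
contact_force: [0.1, -0.4, 0.0]
opening: 0.999
grip_force: 0.0
```

send_rows --pt "0 0 0 0 0 0 -1" --pt "0 0 0 0 0 0 -1"

```text
t: 22.0
position: [517.0, 289.7, 31.4]
orientation: [2.18, 2.261, 0.003]
contact_force: [0.2, 0.1, 0.2]
opening: 1.002
grip_force: 0.0
```

```bash
python3 - <<'E'
from h import *
st();go(517.3,289.3,1.5,2.0)
E
```

```text
t22.00 [517.  289.7  31.4] op 1.002 gf 0.0 F [0.2 0.1 0.2]
delta [0.1, -0.0, 0.1] [-0.04, 0.02, 2.99] rows>=0.5 cur th 2.1 q6 0.33
```

send_rows --pt "0 0 0 0 0 2.9 -1" --pt "0 0 0 0 0 2.9 -1" --pt "0 0 0 0 0 2.9 -1" --pt "0 0 0 0 0 2.9 -0.2" --force 30

```text
t: 22.5
position: [517.1, 289.8, 2.6]
orientation: [2.18, 2.261, 0.003]
contact_force: [0.2, -0.2, 0.6]
opening: 0.816
grip_force: 0.0
```

send_rows --pt "0 0 0 0 0 0 1" --pt "0 0 0 0 0 0 1" --pt "0 0 0 0 0 0 1" --pt "0 0 0 0 0 0 1" --pt "0 0 0 0 0 0 1"

```text
t: 23.12
position: [516.9, 289.7, 2.2]
orientation: [2.18, 2.261, 0.002]
contact_force: [-0.2, 0.1, 6.0]
opening: 0.462
grip_force: 32.1
```

send_rows --pt "0 0 0 0 0 -6 1" --pt "0 0 0 0 0 -12 1" --pt "0 0 0 0 0 -18 1" --pt "0 0 0 0 0 -20 1" --pt "0 0 0 0 0 -20 1"

```text
t: 23.75
position: [517.2, 289.9, 203.2]
orientation: [2.18, 2.26, 0.006]
contact_force: [-0.7, 0.2, -0.1]
opening: 0.464
grip_force: 31.6
```

send_rows --pt "0 0 0 0 0 0 1" --pt "0 0 0 0 0 0 1" --pt "0 0 0 0 0 0 1" --pt "0 0 0 0 0 0 1"

```text
t: 24.25
position: [515.9, 289.3, 200.6]
orientation: [-2.18, -2.261, 0.002]
contact_force: [-0.2, 0.2, 0.2]
opening: 0.46
grip_force: 31.6
```

```bash
python3 - <<'E'
from h import *
q,im=held('w6.png')
for hw in (10,16):
    m=(abs(q[...,1])<hw)&(abs(q[...,0])<45)&(q[...,2]<30)&(q[...,2]>-35)
    print(m.sum(),np.percentile(q[m][:,0],[1,50,99]),np.percentile(q[m][:,2],[1,10,50,90]))
go(587.1,-52,150,12.6)
E
```

```text
t24.25 [515.9 289.3 200.6] op 0.460 gf 31.6 F [-0.2  0.2  0.2]
4857 [-20.36758058   5.03259026  19.70575024] [-18.76153984 -18.19121513 -17.40750743  -9.78097554]
7761 [-20.28053722   5.00116815  19.70453174] [-18.77774403 -18.19726218 -17.4066301   -9.79890264]
delta [-0.1, 0.0, -10.5] [-34.37, 5.87, 5.09] rows>=5.6 cur th 2.1 q6 0.33
```

send_rows --pt "0 0 -10.5 -29 5 0 1" --pt "0 0 -10.5 -29 5 0 1" --pt "0 0 -10.5 -29 5 0 1" --pt "0 0 -10.5 -29 5 0 1" --pt "0 0 -10.5 -29 5 0 1"

```text
t: 24.92
position: [577.1, -1.1, 201.6]
orientation: [1.966, 2.449, 0.0]
contact_force: [-0.1, 0.5, -0.9]
opening: 0.462
grip_force: 31.5
```

send_rows --pt "0 0 0 0 0 0 1" --pt "0 0 0 0 0 0 1" --pt "0 0 0 0 0 0 1" --pt "0 0 0 0 0 0 1"

```text
t: 25.42
position: [576.5, 2.7, 201.4]
orientation: [-1.962, -2.453, -0.0]
contact_force: [0.1, -0.0, -0.8]
opening: 0.464
grip_force: 31.5
```

```bash
python3 - <<'E'
from h import *
st();go(587,-51.5,60,12.6)
E
```

```text
t25.43 [576.5   2.7 201.4] op 0.464 gf 31.5 F [ 0.1 -0.  -0.8]
delta [-0.0, -0.0, 0.1] [-5.53, -0.16, 14.14] rows>=2.4 cur th 12.7 q6 -0.37
```

send_rows --pt "0 0 0 -5.5 -0.2 6 1" --pt "0 0 0 -5.5 -0.2 11 1" --pt "0 0 0 -5.5 -0.2 11 1" --pt "0 0 0 -5.5 -0.2 11 1" --pt "0 0 0 -5.5 -0.2 11 1"

```text
t: 26.05
position: [589.2, -52.3, 94.8]
orientation: [1.96, 2.448, 0.004]
contact_force: [-0.2, 0.2, 0.3]
opening: 0.462
grip_force: 31.5
```

send_rows --pt "0 0 0 0 0 0 1" --pt "0 0 0 0 0 0 1"

```text
t: 26.3
position: [587.6, -52.5, 92.9]
orientation: [1.963, 2.45, 0.002]
contact_force: [0.9, -0.1, -0.9]
opening: 0.459
grip_force: 31.5
```

```bash
python3 - <<'E'
from h import *
st();go(587,-51.5,22,12.6)
E
```

```text
t26.30 [587.6 -52.5  92.9] op 0.459 gf 31.5 F [ 0.9 -0.1 -0.9]
delta [0.1, 0.1, 0.0] [0.12, -0.05, 7.09] rows>=1.1 cur th 12.6 q6 -0.46
```

send_rows --pt "0 0 0 0.1 0 4 1" --pt "0 0 0 0.1 0 7 1" --pt "0 0 0 0.1 0 7 1" --pt "0 0 0 0.1 0 7 1" --pt "0 0 0 0.1 0 7 1"

```text
t: 26.92
position: [588.2, -52.1, 23.4]
orientation: [1.963, 2.449, 0.003]
contact_force: [0.0, 0.5, 0.3]
opening: 0.459
grip_force: 31.5
```

send_rows --pt "0 0 0 0 0 0 1" --pt "0 0 0 0 0 0 1"

```text
t: 27.18
position: [587.0, -51.8, 22.1]
orientation: [1.964, 2.451, 0.001]
contact_force: [-0.1, -0.3, -0.5]
opening: 0.46
grip_force: 31.5
```

```bash
python3 - <<'E'
from h import *
st();go(587,-51.5,14.7,12.6)
E
```

```text
t27.18 [587.  -51.8  22.1] op 0.460 gf 31.5 F [-0.1 -0.3 -0.5]
delta [0.1, 0.0, -0.0] [0.03, 0.01, 0.74] rows>=0.1 cur th 12.6 q6 -0.45
```

send_rows --pt "0 0 0 0 0 0.6 1" --pt "0 0 0 0 0 0.6 1" --pt "0 0 0 0 0 0.7 1" --pt "0 0 0 0 0 0.7 1"

```text
t: 27.68
position: [586.5, -51.7, 14.3]
orientation: [-1.965, -2.451, 0.0]
contact_force: [0.8, -0.1, -0.1]
opening: 0.464
grip_force: 31.5
```

send_rows --pt "0 0 0 0 0 0.1 1" --pt "0 0 0 0 0 0.1 1" --pt "0 0 0 0 0 0.1 1"

```text
t: 28.05
position: [586.6, -51.7, 14.2]
orientation: [1.965, 2.451, 0.0]
contact_force: [-3.0, 0.6, 5.2]
opening: 0.46
grip_force: 32.1
```

send_rows --pt "0 0 0 0 0 0 0" --pt "0 0 0 0 0 0 -0.5" --pt "0 0 0 0 0 0 -1" --pt "0 0 0 0 0 0 -1"

```text
t: 28.55
position: [586.5, -51.7, 13.2]
orientation: [-1.965, -2.451, 0.0]
contact_force: [-0.3, -0.1, -0.1]
opening: 1.002
grip_force: 0.0
```

send_rows --pt "0 0 0 0 0 -5 -1" --pt "0 0 0 0 0 -11 -1" --pt "0 0 0 -3 0 -16 -1" --pt "0 0 0 -7 0 -20 -1" --pt "0 0 0 -7 0 -20 -1"

```text
t: 29.18
position: [605.1, -123.6, 218.8]
orientation: [1.962, 2.44, 0.005]
contact_force: [0.1, 0.9, -1.4]
opening: 0.997
grip_force: 0.0
```

send_rows --pt "0 0 0 0 0 0 -1" --pt "0 0 0 0 0 0 -1" --pt "0 0 0 0 0 0 -1" --pt "0 0 0 0 0 0 -1"

```text
t: 29.68
position: [601.3, -119.3, 212.4]
orientation: [-1.963, -2.451, 0.001]
contact_force: [-0.2, 0.1, -0.7]
opening: 1.001
grip_force: 0.0
```

```bash
python3 - <<'E'
from h import *
s=st();im,d,c=snap('wrist','w7.png');np.savez('w7.npz',im=im,d=d,T=c['T']);P=pts(d,c)
inbed(P,54,68,(-40,40,30,80));inbed(P,54,68,(-40,40,-80,-30));inbed(P,27,40,(-40,40,-30,32))
b=bedf(P);m=(P[...,2]>7)&(P[...,2]<14.5)&(abs(b[...,0])<80)&(abs(b[...,1])<130);print(np.percentile(b[m],[.1,99.9],axis=0))
m=seg(P,5,16,463,-287,90)
if m is not None: rect(m,P)
E
```

```text
t29.68 [ 601.3 -119.3  212.4] op 1.001 gf 0.0 F [-0.2  0.1 -0.7]
bed [ 0.1 54.2] [44.  14.8] 0.0 1135
bed [  0.1 -54.5] [44.  12.8] 0.2 758
bed [-0.5  0.1] [39.8 39.2] 0.3 2040
[[ -59.76600184 -109.55450188]
 [  59.90724106   87.70268695]]
  c 435.3 -289.1 [100.8  21.7] long 3.5 mean [ 429.1 -287.9] 1347 z 10.7
```

View pics/w7.png

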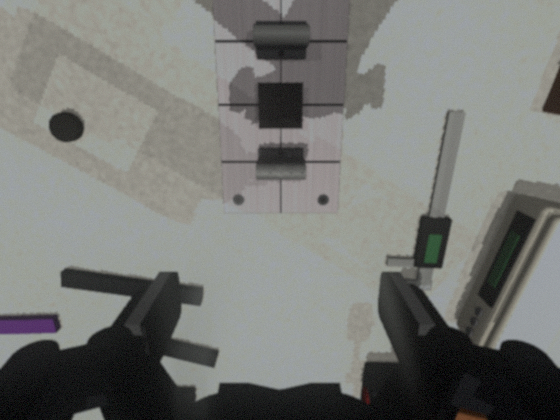

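```bash
python3 - <<'E'
from h import *
go(545,-282,200,93.5)
E
```

```text
delta [-0.0, -0.1, -80.9] [-14.63, -9.06, 1.28] rows>=7.6 cur th 12.6 q6 -0.56
```

send_rows --pt "0 0 -10 -3 -2 0 -1" --pt "0 0 -20 -7 -4 0 -1" --pt "0 0 -30 -11 -7 0 -1" --pt "0 0 -40 -14.6 -9 0.5 -1" --pt "0 0 -50 -14.6 -9 1 -1"

```text
t: 30.35
position: [544.7, -285.2, 203.4]
orientation: [0.742, 3.052, -0.002]
contact_force: [-1.1, 0.5, -0.0]
opening: 0.998
grip_force: 0.0
```

send_rows --pt "0 0 -10 0 0 0 -1" --pt "0 0 -20 0 0 0 -1" --pt "0 0 -30.9 0 0 0 -1" --pt "0 0 -30.9 0 0 0 -1" --pt "0 0 -30.9 0 0 0 -1"

```text
t: 30.98
position: [545.7, -282.0, 203.4]
orientation: [0.091, -3.14, -0.0]
contact_force: [-0.2, 0.0, 0.1]
opening: 1.001
grip_force: 0.0
```

send_rows --pt "0 0 0 0 0 0 -1" --pt "0 0 0 0 0 0 -1" --pt "0 0 0 0 0 0 -1"

```text
t: 31.35
position: [545.7, -282.1, 203.4]
orientation: [0.095, -3.14, -0.0]
contact_force: [0.6, 0.3, -0.3]
opening: 1.001
grip_force: 0.0
```

```bash
python3 - <<'E'
from h import *
s=st();im,d,c=snap('wrist','w8.png');np.savez('w8.npz',im=im,d=d,T=c['T']);P=pts(d,c)
m=seg(P,5,16,463,-287,90);rect(m,P)
go(463,-287,60,93.5)
E
```

```text
t31.35 [ 545.7 -282.1  203.4] op 1.001 gf 0.0 F [ 0.6  0.3 -0.3]
  c 467.2 -287.7 [152.2  20. ] long 3.5 mean [ 461.6 -288. ] 3761 z 11.0
delta [0.0, 0.0, -0.0] [8.28, 0.01, 14.34] rows>=2.6 cur th 93.5 q6 -2.25
```

View pics/w8.png

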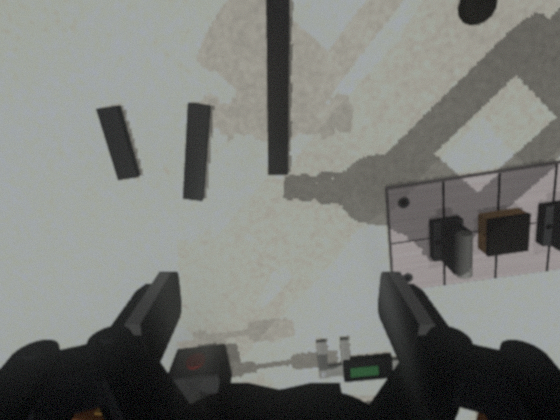

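send_rows --pt "0 0 0 8.3 0.1 5 -1" --pt "0 0 0 8.3 0.1 10 -1" --pt "0 0 0 8.3 0.1 14.5 -1" --pt "0 0 0 8.3 0.1 14.5 -0.2" --pt "0 0 0 8.3 0.1 14.5 -0.2"

```text
t: 32.02
position: [464.5, -287.3, 60.4]
orientation: [-0.095, 3.138, -0.004]
contact_force: [0.4, -0.9, 0.8]
opening: 0.61
grip_force: 0.0
```

send_rows --pt "0 0 0 0 0 0 -0.2" --pt "0 0 0 0 0 0 -0.2" --pt "0 0 0 0 0 0 -0.2"

```text
t: 32.4
position: [463.6, -286.6, 59.6]
orientation: [-0.096, 3.138, -0.002]
contact_force: [-0.5, 0.2, 0.9]
opening: 0.598
grip_force: 0.0
```

```bash
python3 - <<'E'
from h import *
st();go(463.3,-287.8,1.5,93.5)
im,d,c=snap('wrist');P=pts(d,c)
m=seg(P,5,16,463,-287,100);rect(m,P)
E
```

```text
t32.40 [ 463.6 -286.6   59.6] op 0.598 gf 0.0 F [-0.5  0.2  0.9]
delta [-0.1, 0.1, -0.0] [0.05, -0.11, 5.81] rows>=0.9 cur th 93.5 q6 -2.34
  c 464.2 -288.0 [160.2  20.1] long 3.5 mean [ 454.1 -288.6] 8283 z 10.8
```

send_rows --pt "0 0 0 -0.05 -0.12 4 -0.2" --pt "0 0 0 -0.05 -0.12 5.7 -0.2" --pt "0 0 0 -0.05 -0.12 5.7 -0.2" --pt "0 0 0 -0.05 -0.12 5.7 -0.2" --pt "0 0 0 -0.05 -0.12 5.7 -0.2" --force 30

```text
t: 33.08
position: [464.3, -288.1, 2.7]
orientation: [-0.095, 3.138, -0.003]
contact_force: [-0.2, -0.3, 0.3]
opening: 0.6
grip_force: 0.0
```

send_rows --pt "0 0 0 0 0 0 0.2" --pt "0 0 0 0 0 0 0.5" --pt "0 0 0 0 0 0 1" --pt "0 0 0 0 0 0 1" --pt "0 0 0 0 0 0 1"

```text
t: 33.7
position: [463.8, -287.7, 2.0]
orientation: [-0.095, 3.139, -0.001]
contact_force: [-0.7, 0.3, 7.2]
opening: 0.222
grip_force: 30.3
```

send_rows --pt "0 0 0 0 0 0 1" --pt "0 0 0 0 0 0 1"

```text
t: 33.95
position: [463.8, -287.7, 2.0]
orientation: [-0.095, 3.139, -0.001]
contact_force: [-1.1, 0.7, 5.1]
opening: 0.22
grip_force: 30.3
```

send_rows --pt "0 0 0 0 0 -5 1" --pt "0 0 0 0 0 -10 1" --pt "0 0 0 0 0 -16 1" --pt "0 0 0 0 0 -18 1" --pt "0 0 0 0 0 -18 1"

```text
t: 34.58
position: [464.3, -288.1, 183.1]
orientation: [-0.095, 3.137, -0.004]
contact_force: [-0.9, -0.1, -0.3]
opening: 0.219
grip_force: 29.6
```

```bash
python3 - <<'E'
from h import *
st();go(587,-52,180,12.6)
E
```

```text
t34.58 [ 464.3 -288.1  183.1] op 0.219 gf 29.6 F [-0.9 -0.1 -0.3]
delta [-0.0, 0.2, 80.9] [-13.68, 22.82, 0.28] rows>=7.6 cur th 93.5 q6 -2.35
```

send_rows --pt "0 0 10 -2.6 4.5 0 1" --pt "0 0 20 -5 8.5 0 1" --pt "0 0 30 -7.5 12.5 0 1" --pt "0 0 40 -10 17 0 1" --pt "0 0 50 -13.7 22.8 0.2 1"

```text
t: 35.2
position: [581.3, -56.9, 176.6]
orientation: [-1.242, -2.88, 0.002]
contact_force: [0.3, -0.1, -0.8]
opening: 0.224
grip_force: 29.6
```

send_rows --pt "0 0 10 0 0 0 1" --pt "0 0 20 0 0 0 1" --pt "0 0 30.9 0 0 0 1" --pt "0 0 30.9 0 0 0 1" --pt "0 0 30.9 0 0 0 1"

```text
t: 35.83
position: [581.5, -58.2, 177.9]
orientation: [-1.955, -2.456, 0.002]
contact_force: [0.7, 0.6, -1.1]
opening: 0.227
grip_force: 29.7
```

send_rows --pt "0 0 0 0 0 0 1" --pt "0 0 0 0 0 0 1" --pt "0 0 0 0 0 0 1"

```text
t: 36.2
position: [582.5, -58.5, 179.7]
orientation: [1.959, 2.456, 0.0]
contact_force: [-0.0, 0.5, -0.5]
opening: 0.221
grip_force: 29.7
```

```bash
python3 - <<'E'
from h import *
q,im=held('w9.png')
m=(abs(q[...,1])<9)&(abs(q[...,0])<100)&(q[...,2]<6)&(q[...,2]>-20)
print(m.sum(),np.percentile(q[m][:,0],[.2,50,99.8]),np.percentile(q[m][:,2],[1,10,50,90]))
go(587,-52,80,12.6)
E
```

```text
t36.20 [582.5 -58.5 179.7] op 0.221 gf 29.7 F [-0.   0.5 -0.5]
12215 [-58.41489555  25.42685669  79.30553447] [-9.11671088 -8.49933796 -7.75716903 -7.00600509]
delta [0.0, 0.0, 0.2] [0.53, 0.58, 9.98] rows>=1.6 cur th 12.8 q6 -0.47
```

View pics/w9.png

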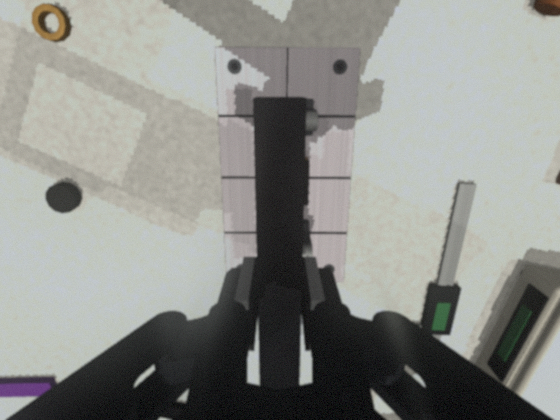

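send_rows --pt "0 0 0.1 0.58 0.58 5 1" --pt "0 0 0.1 0.58 0.58 9.5 1" --pt "0 0 0.1 0.58 0.58 9.5 1" --pt "0 0 0.1 0.58 0.58 9.5 1" --pt "0 0 0.1 0.58 0.58 9.5 1"

```text
t: 36.88
position: [589.1, -52.1, 87.5]
orientation: [1.958, 2.45, 0.004]
contact_force: [0.3, -0.5, -0.8]
opening: 0.226
grip_force: 29.7
```

send_rows --pt "0 0 0 0 0 0 1" --pt "0 0 0 0 0 0 1" --pt "0 0 0 0 0 0 1"

```text
t: 37.25
position: [587.0, -51.5, 85.0]
orientation: [1.961, 2.454, 0.0]
contact_force: [-0.2, 0.1, -1.0]
opening: 0.222
grip_force: 29.7
```

```bash
python3 - <<'E'
from h import *
st();go(587,-51.5,68,12.6)
E
```

```text
t37.25 [587.  -51.5  85. ] op 0.222 gf 29.7 F [-0.2  0.1 -1. ]
delta [0.0, 0.0, 0.1] [0.0, -0.0, 1.7] rows>=0.3 cur th 12.7 q6 -0.46
```

send_rows --pt "0 0 0.1 0 0 1.5 1" --pt "0 0 0.1 0 0 1.5 1" --pt "0 0 0.1 0 0 1.9 1" --pt "0 0 0.1 0 0 1.9 1" --pt "0 0 0.1 0 0 1.9 1"

```text
t: 37.88
position: [587.1, -51.5, 65.8]
orientation: [1.963, 2.452, 0.0]
contact_force: [-0.2, 0.1, -0.8]
opening: 0.226
grip_force: 29.7
```

send_rows --pt "0 0 0 0 0 0.1 1" --pt "0 0 0 0 0 0.1 1" --pt "0 0 0 0 0 0.15 1" --pt "0 0 0 0 0 0.15 1"

```text
t: 38.38
position: [586.8, -51.5, 64.1]
orientation: [-1.964, -2.452, 0.0]
contact_force: [-0.8, 1.3, -1.4]
opening: 0.218
grip_force: 29.7
```

send_rows --pt "0 0 0 0 0 0.06 1" --pt "0 0 0 0 0 0.06 1" --pt "0 0 0 0 0 0.06 1"

```text
t: 38.75
position: [586.9, -51.5, 64.0]
orientation: [1.963, 2.452, 0.0]
contact_force: [-2.4, 0.4, 3.6]
opening: 0.218
grip_force: 30.2
```

send_rows --pt "0 0 0 0 0 0.06 1" --pt "0 0 0 0 0 0.06 1" --pt "0 0 0 0 0 0.06 1"

```text
t: 39.12
position: [587.0, -51.5, 63.9]
orientation: [1.963, 2.452, -0.0]
contact_force: [-3.0, 1.0, 8.4]
opening: 0.222
grip_force: 30.6
```

send_rows --pt "0 0 0 0 0 0 0.4" --pt "0 0 0 0 0 0 0" --pt "0 0 0 0 0 0 -0.5" --pt "0 0 0 0 0 0 -0.5"

```text
t: 39.62
position: [586.8, -51.5, 62.6]
orientation: [-1.963, -2.452, 0.0]
contact_force: [-0.1, -0.4, -0.1]
opening: 0.747
grip_force: 0.0
```

send_rows --pt "0 0 0 0 0 -5 -0.5" --pt "0 0 0 0 0 -10 -0.5" --pt "0 0 0 -4 0 -16 -1" --pt "0 0 0 -8 0 -18 -1" --pt "0 0 0 -8 0 -18 -1"

```text
t: 40.25
position: [606.7, -133.2, 247.0]
orientation: [1.963, 2.442, 0.003]
contact_force: [-0.0, 0.1, 0.1]
opening: 0.998
grip_force: 0.0
```

send_rows --pt "0 0 0 0 0 0 -1" --pt "0 0 0 0 0 0 -1" --pt "0 0 0 0 0 0 -1" --pt "0 0 0 0 0 0 -1"

```text
t: 40.75
position: [604.1, -128.8, 242.3]
orientation: [-1.962, -2.452, 0.001]
contact_force: [0.6, 0.2, -0.1]
opening: 1.003
grip_force: 0.0
```

```bash
python3 - <<'E'
from h import *
s=st();im,d,c=snap('wrist','w10.png');np.savez('w10.npz',im=im,d=d,T=c['T']);P=pts(d,c)
b=bedf(P)
inbed(P,67,80,(-40,40,-110,110));inbed(P,54,64,(-40,40,40,70));inbed(P,54,64,(-40,40,-70,-40))
m=(P[...,2]>7)&(P[...,2]<14.5)&(abs(b[...,0])<80)&(abs(b[...,1])<130);print(np.percentile(b[m],[.1,99.9],axis=0))
go(382,305.1,200,2.5)
E
```

```text
t40.75 [ 604.1 -128.8  242.3] op 1.003 gf 0.0 F [ 0.6  0.2 -0.1]
bed [-0.1 -4.3] [ 20.  151.3] 0.1 4255
bed [ 0.2 54.3] [14.5 43.8] 88.1 489
bed [  0.  -55.2] [44.  14.1] 0.0 371
[[ -59.76875482 -108.38418044]
 [  59.97917499   84.23358774]]
delta [-0.0, -0.0, 10.2] [47.22, -12.15, 4.28] rows>=7.8 cur th 12.7 q6 -0.57
```

View pics/w10.png

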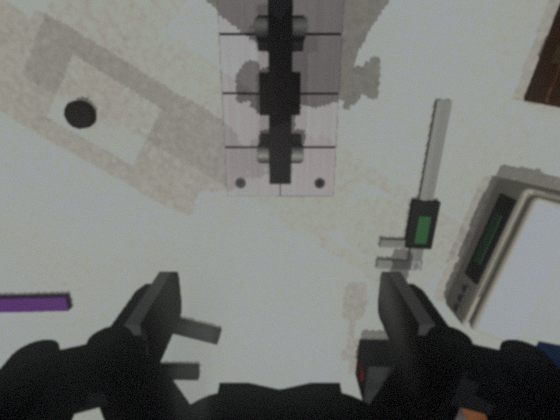

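send_rows --pt "0 0 -10 6 -1.5 0 -1" --pt "0 0 -20 12 -3 0 -1" --pt "0 0 -30 18 -4.6 0 -1" --pt "0 0 -40 24 -6.2 0 -1" --pt "0 0 -50 30 -7.7 0 -1"

```text
t: 41.42
position: [462.5, 148.1, 243.2]
orientation: [0.735, 3.054, 0.001]
contact_force: [0.6, 0.1, 0.4]
opening: 1.005
grip_force: 0.0
```

```bash
python3 - <<'E'
from h import *
st();go(382,305,230,92.5)
E
```

```text
t41.42 [462.5 148.1 243.2] op 1.005 gf 0.0 F [0.6 0.1 0.4]
delta [0.0, 0.0, -29.6] [14.31, 10.32, 1.32] rows>=2.8 cur th 62.9 q6 -0.97
```

send_rows --pt "0 0 -10 5 3.5 2 -1" --pt "0 0 -20 10 7 5 -1" --pt "0 0 -29.6 14.3 10.3 8 -1" --pt "0 0 -29.6 14.3 10.3 8 -1" --pt "0 0 -29.6 14.3 10.3 8 -1" --force 80

```text
t: 42.05
position: [383.9, 303.7, 163.0]
orientation: [-0.062, 3.141, -0.001]
contact_force: [0.6, -0.8, -0.8]
opening: 1.001
grip_force: 0.0
```

send_rows --pt "0 0 0 0 0 0 -1" --pt "0 0 0 0 0 0 -1" --pt "0 0 0 0 0 0 -1" --pt "0 0 0 0 0 0 -1"

```text
t: 42.55
position: [384.4, 303.2, 163.2]
orientation: [-0.06, 3.141, 0.0]
contact_force: [0.6, 0.1, 1.2]
opening: 1.002
grip_force: 0.0
```

```bash
python3 - <<'E'
from h import *
s=st();im,d,c=snap('wrist','w11.png');P=pts(d,c)
rect(seg(P,44,62,382,305),P);rect(seg(P,74,95,382,305),P)
go(382,305,110,92.5)
E
```

```text
t42.55 [384.4 303.2 163.2] op 1.002 gf 0.0 F [0.6 0.1 1.2]
  c 381.1 304.6 [36.1 54.1] long 92.9 mean [377.3 304.3] 2635 z 56.9
  c 381.0 304.5 [19.3 19.2] long 44.0 mean [379.9 304.5] 689 z 84.7
delta [0.0, 0.0, -0.3] [0.22, 0.18, 5.31] rows>=0.9 cur th 92.2 q6 -1.12
```

View pics/w11.png

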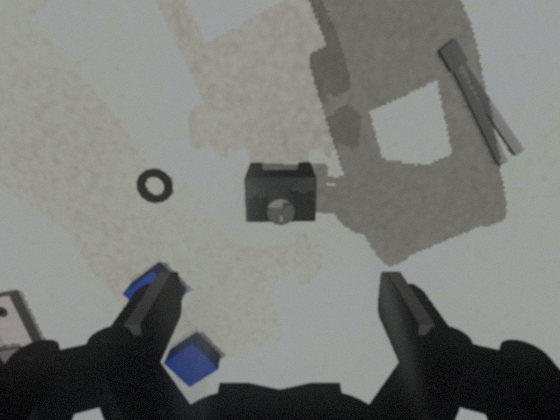

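send_rows --pt "0 0 -0.5 0.33 0.14 4 -1" --pt "0 0 -0.5 0.33 0.14 8 -1" --pt "0 0 -0.5 0.33 0.14 11 -1" --pt "0 0 -0.5 0.33 0.14 11 -1" --pt "0 0 -0.5 0.33 0.14 11 -1"

```text
t: 43.22
position: [381.6, 305.3, 54.0]
orientation: [-0.075, 3.139, 0.001]
contact_force: [-0.2, -0.2, -0.6]
opening: 0.995
grip_force: 0.0
```

send_rows --pt "0 0 0 0 0 0 -1" --pt "0 0 0 0 0 0 -1"

```text
t: 43.48
position: [381.6, 305.4, 54.3]
orientation: [-0.075, 3.138, 0.002]
contact_force: [-0.0, -0.6, -0.0]
opening: 1.003
grip_force: 0.0
```

```bash
python3 - <<'E'
from h import *
s=st();go(381.2,304.6,20,92.7)
E
```

```text
t43.48 [381.6 305.4  54.3] op 1.003 gf 0.0 F [-0.  -0.6 -0. ]
delta [0.1, 0.1, 0.0] [0.05, -0.08, 3.43] rows>=0.5 cur th 92.7 q6 -1.12
```

send_rows --pt "0 0 0 0.05 -0.08 3.4 -1" --pt "0 0 0 0.05 -0.08 3.4 -1" --pt "0 0 0 0.05 -0.08 3.4 -1" --pt "0 0 0 0.05 -0.08 3.4 0"

```text
t: 43.98
position: [381.2, 304.6, 20.2]
orientation: [-0.075, 3.138, 0.002]
contact_force: [-0.4, 0.0, -0.5]
opening: 0.814
grip_force: 0.0
```

send_rows --pt "0 0 0 0 0 0 1" --pt "0 0 0 0 0 0 1" --pt "0 0 0 0 0 0 1" --pt "0 0 0 0 0 0 1"

```text
t: 44.48
position: [381.3, 304.4, 20.3]
orientation: [-0.075, 3.139, 0.001]
contact_force: [0.7, -2.1, 5.6]
opening: 0.619
grip_force: 86.0
```

send_rows --pt "0 0 0 0 0 -4 1" --pt "0 0 0 0 0 -9 1" --pt "0 0 0 0 0 -14 1" --pt "0 0 0 0 0 -18 1" --pt "0 0 0 0 0 -18 1"

```text
t: 45.1
position: [381.9, 305.1, 201.5]
orientation: [-0.075, 3.134, 0.005]
contact_force: [0.7, 0.2, -7.4]
opening: 0.622
grip_force: 88.7
```

send_rows --pt "0 0 0 0 0 0 1" --pt "0 0 0 0 0 0 1" --pt "0 0 0 0 0 0 1" --pt "0 0 0 0 0 0 1"

```text
t: 45.6
position: [379.7, 303.8, 197.9]
orientation: [0.075, -3.139, 0.001]
contact_force: [0.1, -0.2, -7.8]
opening: 0.62
grip_force: 88.6
```

```bash
python3 - <<'E'
from h import *
q,im=held('w12.png')
for lo,hi in((-45,-20),(-75,-52)):
    m=(abs(q[...,1])<20)&(abs(q[...,0])<35)&(q[...,2]<hi)&(q[...,2]>lo)
    if m.sum()>20: print(m.sum(),np.percentile(q[m],[1,50,99],axis=0).round(1).tolist())
go(587,-52,200,12.6)
E
```

```text
t45.60 [379.7 303.8 197.9] op 0.620 gf 88.6 F [ 0.1 -0.2 -7.8]
8631 [[-16.8, -19.7, -44.1], [9.7, -0.4, -35.3], [17.8, 19.7, -20.6]]
3928 [[-0.3, -19.5, -74.9], [7.7, 0.4, -63.1], [17.9, 19.4, -52.3]]
delta [-0.1, -0.0, 80.1] [-18.99, -36.54, -0.18] rows>=7.5 cur th 92.7 q6 -1.12
```

send_rows --pt "0 0 10 -2.5 -4.8 0 1" --pt "0 0 20 -5 -9.6 0 1" --pt "0 0 30 -7.5 -14.4 0 1" --pt "0 0 40 -10 -19.2 0 1" --pt "0 0 50 -12.5 -24 0 1"

```text
t: 46.28
position: [517.4, 68.7, 199.0]
orientation: [1.268, 2.874, 0.001]
contact_force: [1.4, 0.3, -6.1]
opening: 0.625
grip_force: 88.5
```

send_rows --pt "0 0 10 0 0 0 1" --pt "0 0 20 0 0 0 1" --pt "0 0 30 0 0 0 1" --pt "0 0 30 0 0 0 1" --pt "0 0 30 0 0 0 1"

```text
t: 46.9
position: [516.5, 70.3, 198.9]
orientation: [-1.958, -2.457, 0.0]
contact_force: [0.1, 0.1, -7.2]
opening: 0.62
grip_force: 88.6
```

```bash
python3 - <<'E'
from h import *
s=st();go(587,-52,170,12.6)
E
```

```text
t46.90 [516.5  70.3 198.9] op 0.620 gf 88.6 F [ 0.1  0.1 -7.2]
delta [-0.0, -0.0, 0.3] [-13.49, 4.15, 2.89] rows>=2.3 cur th 12.9 q6 -0.26
```

send_rows --pt "0 0 0.3 -5 1.5 0 1" --pt "0 0 0.3 -10 3 1 1" --pt "0 0 0.3 -13.5 4.1 2.9 1" --pt "0 0 0.3 -13.5 4.1 2.9 1" --pt "0 0 0.3 -13.5 4.1 2.9 1"

```text
t: 47.52
position: [585.8, -52.0, 169.5]
orientation: [-1.966, -2.449, 0.0]
contact_force: [1.6, 1.1, -7.4]
opening: 0.621
grip_force: 88.4
```

send_rows --pt "0 0 0 0 0 0 1" --pt "0 0 0 0 0 0 1" --pt "0 0 0 0 0 0 1" --pt "0 0 0 0 0 0 1"

```text
t: 48.02
position: [586.2, -52.1, 170.2]
orientation: [1.967, 2.449, 0.0]
contact_force: [0.2, -0.1, -7.0]
opening: 0.62
grip_force: 88.4
```

```bash
python3 - <<'E'
from h import *
s=st();go(587,-52,105,12.6)
E
```

```text
t48.02 [586.2 -52.1 170.2] op 0.620 gf 88.4 F [ 0.2 -0.1 -7. ]
delta [0.0, 0.0, -0.1] [-0.01, 0.08, 6.52] rows>=1.0 cur th 12.5 q6 -0.45
```

send_rows --pt "0 0 0 0 0.1 3 1" --pt "0 0 0 0 0.1 6.5 1" --pt "0 0 0 0 0.1 6.5 1" --pt "0 0 0 0 0.1 6.5 1" --pt "0 0 0 0 0.1 6.5 1"

```text
t: 48.65
position: [589.1, -52.6, 107.3]
orientation: [1.965, 2.446, 0.003]
contact_force: [0.2, -0.1, -6.0]
opening: 0.621
grip_force: 88.3
```

send_rows --pt "0 0 0 0 0 0 1" --pt "0 0 0 0 0 0 1"

```text
t: 48.9
position: [587.6, -52.3, 105.8]
orientation: [1.967, 2.448, 0.001]
contact_force: [-0.6, -0.2, -6.3]
opening: 0.622
grip_force: 88.3
```

```bash
python3 - <<'E'
from h import *
s=st();go(587,-52,70,12.6)
E
```

```text
t48.90 [587.6 -52.3 105.8] op 0.622 gf 88.3 F [-0.6 -0.2 -6.3]
delta [0.1, 0.0, -0.2] [0.04, -0.06, 3.58] rows>=0.6 cur th 12.4 q6 -0.45
```

send_rows --pt "0 0 -0.1 0.03 0 1.5 1" --pt "0 0 -0.1 0.03 0 2.5 1" --pt "0 0 -0.1 0.03 0 3.3 1" --pt "0 0 -0.1 0.03 0 3.3 1" --pt "0 0 -0.1 0.03 0 3.3 1"

```text
t: 49.52
position: [587.4, -52.0, 72.0]
orientation: [1.966, 2.45, 0.0]
contact_force: [0.2, 0.0, -5.3]
opening: 0.614
grip_force: 88.6
```

send_rows --pt "0 0 0 0 0 0.2 1" --pt "0 0 0 0 0 0.2 1" --pt "0 0 0 0 0 0.3 1" --pt "0 0 0 0 0 0.3 1"

```text
t: 50.02
position: [587.1, -51.9, 68.9]
orientation: [-1.966, -2.451, 0.0]
contact_force: [-0.2, -0.7, -6.6]
opening: 0.621
grip_force: 88.6
```

send_rows --pt "0 0 0 0 0 0.1 1" --pt "0 0 0 0 0 0.1 1" --pt "0 0 0 0 0 0.1 1"

```text
t: 50.4
position: [587.1, -51.9, 67.9]
orientation: [-1.966, -2.451, 0.0]
contact_force: [-0.7, -0.5, -6.6]
opening: 0.619
grip_force: 88.6
```

send_rows --pt "0 0 0 0 0 0.1 1" --pt "0 0 0 0 0 0.1 1" --pt "0 0 0 0 0 0.1 1"

```text
t: 50.78
position: [587.1, -51.9, 66.9]
orientation: [-1.966, -2.451, 0.0]
contact_force: [0.1, 0.1, -7.6]
opening: 0.621
grip_force: 88.6
```

send_rows --pt "0 0 0 0 0 0.08 1" --pt "0 0 0 0 0 0.08 1" --pt "0 0 0 0 0 0.08 1"

```text
t: 51.15
position: [587.2, -51.9, 66.3]
orientation: [1.966, 2.45, 0.0]
contact_force: [0.1, 0.6, -5.3]
opening: 0.62
grip_force: 88.9
```

Contact beginning at the expected height; press slightly further.

send_rows --pt "0 0 0 0 0 0.08 1" --pt "0 0 0 0 0 0.08 1" --pt "0 0 0 0 0 0.08 1"

```text
t: 51.52
position: [587.3, -52.0, 66.2]
orientation: [1.965, 2.45, 0.0]
contact_force: [-3.7, 0.8, 2.9]
opening: 0.62
grip_force: 89.3
```

send_rows --pt "0 0 0 0 0 0.06 1" --pt "0 0 0 0 0 0.06 1" --pt "0 0 0 0 0 0.06 1"

```text
t: 51.9
position: [587.4, -51.9, 66.2]
orientation: [1.965, 2.45, 0.0]
contact_force: [-6.2, 1.5, 6.6]
opening: 0.618
grip_force: 90.1
```

send_rows --pt "0 0 0 0 0 -0.06 1" --pt "0 0 0 0 0 -0.06 1" --pt "0 0 0 0 0 -0.06 1" --force 30

```text
t: 52.28
position: [587.4, -51.9, 66.2]
orientation: [1.965, 2.45, 0.0]
contact_force: [-5.0, 1.4, 6.3]
opening: 0.617
grip_force: 90.0
```

send_rows --pt "0 0 0 0 0 0 0" --pt "0 0 0 0 0 0 -0.5" --pt "0 0 0 0 0 0 -1" --pt "0 0 0 0 0 0 -1"

```text
t: 52.78
position: [587.6, -52.0, 65.3]
orientation: [1.965, 2.45, 0.001]
contact_force: [-0.1, 0.2, -0.8]
opening: 1.0
grip_force: 0.0
```

send_rows --pt "0 0 0 0 0 -3 -1" --pt "0 0 0 0 0 -7 -1" --pt "0 0 0 0 0 -12 -1" --pt "0 0 0 -5 0 -18 -1" --pt "0 0 0 -10 0 -20 -1"

```text
t: 53.4
position: [609.3, -144.8, 266.5]
orientation: [1.959, 2.45, 0.003]
contact_force: [0.6, -0.7, 0.6]
opening: 1.001
grip_force: 0.0
```

send_rows --pt "0 0 0 -1.5 0 -1 -1" --pt "0 0 0 -1.5 0 -1 -1" --pt "0 0 0 -1.5 0 -1 -1" --pt "0 0 0 -1.5 0 -1 -1"

```text
t: 53.9
position: [610.2, -157.6, 271.0]
orientation: [-1.961, -2.45, 0.001]
contact_force: [-0.5, -0.5, 1.0]
opening: 0.996
grip_force: 0.0
```

```bash
python3 - <<'E'
from h import *
s=st();im,d,c=snap('wrist','w13.png');P=pts(d,c)
inbed(P,92,110,(-40,40,-50,50));inbed(P,67,80,(-13,13,-110,-25));inbed(P,120,140,(-40,40,-50,50));inbed(P,54,64,(-40,40,40,70));inbed(P,54,64,(-40,40,-70,-40))
im2,_=env.camera('scene');a=cv2.resize(im2[180:290,170:300],(709,600),interpolation=cv2.INTER_CUBIC);cv2.imwrite('pics/s13.png',cv2.convertScaleAbs(a,alpha=1.3)[:,:,::-1])
E
```

```text
t53.90 [ 610.2 -157.6  271. ] op 0.996 gf 0.0 F [-0.5 -0.5  1. ]
bed [ 0.3 -0.4] [54.  35.7] 0.1 2430
bed [  0.4 -52. ] [53.6 19.4] 89.6 1189
bed [ 0.3 -0.6] [19.2 19. ] 76.1 575
bed [ 0.1 49.4] [43.7  3.1] 0.1 129
bed [ -0. -55.] [43.6 13.9] 0.0 344
```

View pics/s13.png

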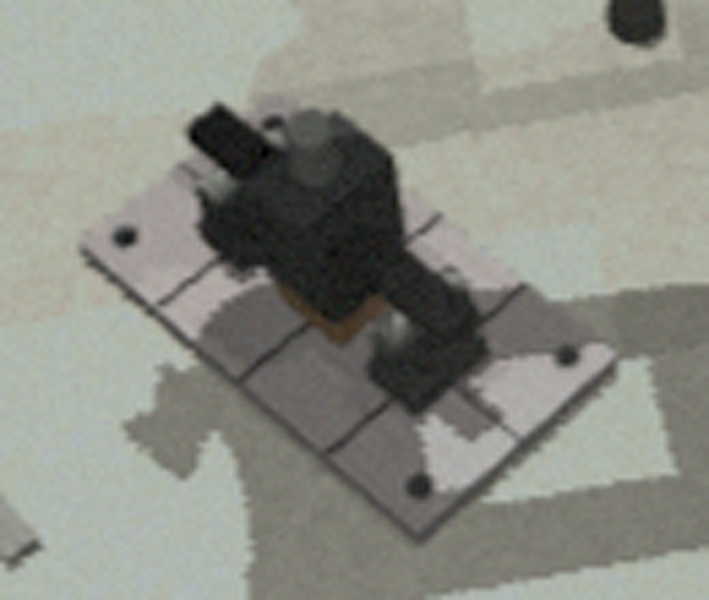

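View pics/w13.png

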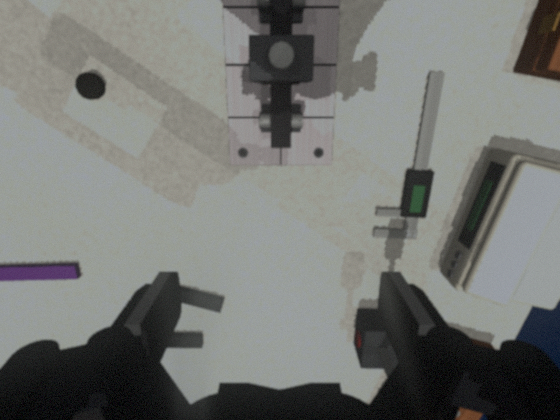

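The yoke sits astride the bar at wrist-camera pixel (281,58), with the block beneath it and the rollers on the outer lines. The yoke is within 0.5 mm of centre and the supports within about 1 mm of their lines. The gripper is clear of everything.

```bash
python3 -c "
from h import *
print(env.job_done())"
```

```text
the job is handed in; nothing more can be done
None
```

The bend test is set up in the order asked and handed in at about 54 s of the 144 s allowed; at the last look the supports, bar and yoke measured within about 1 mm of where they should be (the block when placed), with the gripper clear and the two shorter bars not touched.

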